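# Lay out two orders on their backing cards

### The arm

A 6-joint arm with a two-finger parallel gripper is mounted at the origin on the work surface. World frame = base frame: x ahead of the robot, y to its left, z up, the work surface at z = 0. Lengths are in mm, angles in rad, forces in N, time in s.
With the tool pointing down it reaches from about 300 to 875 mm from the base axis. Payload 6.4 kg.
Tool frame: the origin (TCP) lies at the very end of the fingers, on their centre line; the grasp point (between the pads) lies 19 mm behind it; z points along the fingers, y is the line along which they close (so a half turn about z gives the same grasp; the last joint's range is limited). The gripper opens to 85 mm and grips with 20 to 120 N. Pads are 22 mm wide; open, the fingers measure 114 mm over their backs; the gripper's body (76 mm by 85 mm) begins 54 mm behind the grasp point. The pads swing forward as they close: fully open they stand 13 mm farther back than shut.
Start: joints at [-1.325, 0.181, 1.607, -0, 1.354, -0.206], TCP at [251.054, -517.313, 231.288] pointing down, gripper open.
Joint ranges: [-2.99, 2.99], [-0.89, 2.07], [0.3, 2.58], [-1.14, 4.28], [0, 2.63], [-3.12, 3.12]. Speed limits (rad/s): [2.57, 2.57, 3.01, 3.14, 3.14, 3.14].

### API

Orientations are given as a unit quaternion [x, y, z, w].
In Python, from station import readout, get_image, get_calibration, order gives the robot as it stands.
- The arm moves only by the tool jog_arm, never from a script. Its argument "plan" is a list of rows, each an object with "gripper": the opening, from -1 (shut) to 1 (fully open); "offset": the shift along the tool's x, y, z in units of 25 cm (1.0 is 25 cm), a list of three; "delta_rot": the turn, a rotation vector about the tool's x, y, z in units of 0.5 rad (1.0 is 0.5 rad), a list of three. In form: [{"gripper": gripper, "offset": [tx, ty, tz], "delta_rot": [rx, ry, rz]}, ...]. A call has 1 to 8 rows; each row is the pose to reach, as a shift and turn from the pose commanded when the call began, along the tool's axes at that moment; what a row does not reach only later rows make up. A row lasts 1/10 s, in which the tool goes at most 50 mm and 8.59 degrees, less where a joint would pass 70% of its speed; a pose out of reach is approached as far as the arm can. A call with a number of a shift or a turn outside -1 to 1 is refused whole. A call with a gripper value outside its range is refused whole. The fingers move at their own pace and stop on an object; "force" is the grip in N (left out, the last holds). Time passes only in rows, so rows that repeat a pose let the fingers close. It gives the time, the measured TCP pose, the force, the opening and the grip force at its end, in the units of the state.
- readout.state(): the state, without advancing time (a new reading comes with each control period).
- get_image(name): name is "side" or "top" or "wrist"; returns the picture (400x640x3 uint8, red, green, blue); there is no depth.
- get_calibration(name): a dict with "camera_matrix" (3x3 intrinsics, pixels), "R" (3x3) and "t" (3): a world point X has camera coordinates R X + t. Camera axes: x right, y down, z forward; pixel columns grow to the right and rows downward; lengths in mm; the calibration is good to about 2 mm. A picture is of the moment at which its call begins: read the wrist's pose just before it. get_calibration takes no time and is no camera call; for the wrist camera it gives the pose at the moment of the call.
- order.hand_in(): hands the job in; it is judged then, once.
The state is a dict: "t": time; "joint_pos": joint angles; "qvel": joint speeds; "tau": joint torques, N m; "tool_pos": TCP position; "tool_rot": TCP orientation; "ft_force": force on the tool from outside, world axes, zero at the start; "wrist_torque": the same for the moment, N m; "opening": finger opening in mm; "finger_force": force on a finger pad.
Only numpy, scipy, OpenCV 4.12 (cv2) and the standard library are available. Lean on these libraries where they do the work, as an engineer would, in place of code of your own. Each camera call takes 0.05 s, during which the arm holds its last target. There are 200 camera calls.

### The job

Lay out two orders on their grey backing cards, ready for wrapping, with each card's white strip taken as its far side. On the long card, stand the tall narrow carton in the middle with its long side running front to back, then stand the jar to its left and the bottle to its right, in line with the carton's middle and with about 25 mm of clear space between each and the carton. On the short card, lay the flat carton in the middle with its long side running front to back, and lay the tape roll flat on top of it, centred; leave the tape measure and the cup where they are.

Things in the scene. Friction and masses are not known exactly. Their poses are not given: they have to be found in the camera images.
- long_card: fixed flat grey backing card, 140 mm (x, front to back) by 250 mm (y) by 4 mm thick, with a white paper strip 20 mm wide along its far (+x) edge. Origin at the centre of its underside, which lies on the table; x points to the strip, y to the left as one looks towards the strip, z up. It is turned by at most 0.22 rad from the robot's axes; the two cards change sides between starts.
- short_card: fixed flat grey backing card, 140 mm square by 4 mm thick, with the same white strip along its far (+x) edge. Origin at the centre of its underside; x points to the strip, y left, z up.
- tall_carton: loose closed brown carton, 80 mm (x) by 40 mm (y) by 60 mm high (z), about 0.15 kg, with a strip of brown tape along its long middle. Origin at the centre of its underside. At the start its long side (x) is within 0.4 rad of the robot's x. It can be taken across its 40 mm width.
- jar: loose squat round white jar with a grey lid as wide as the jar, 52 mm diameter, 50 mm high, about 0.13 kg, standing upright. Origin at the centre of its underside, z up.
- bottle: loose slim round white bottle with a narrow grey cap, 40 mm diameter, straight-sided from the foot to 62 mm up, then narrowing to the 20 mm cap, 95 mm high in all, about 0.11 kg, standing upright. Origin at the centre of its underside, z up.
- flat_carton: loose closed flat brown carton, 90 mm (x) by 62 mm (y) by 28 mm high (z), about 0.16 kg, with a strip of brown tape along its long middle. Origin at the centre of its underside. At the start its long side (x) is within 0.4 rad of the robot's x. It can be taken across its 62 mm width.
- roll: loose roll of amber packing tape lying flat: a ring of 60 mm outer and 38 mm inner diameter, 24 mm high, about 0.10 kg. Origin at the centre of its underside, z along its axis, up.
- tape_measure: loose yellow tape measure standing on its base, 62 by 36 mm and 56 mm high, 0.25 kg; not part of the orders, to be left where it is. Origin at the centre of its underside.
- cup: loose empty clear plastic cup, 60 mm rim diameter, 45 mm high; not part of the orders, to be left where it is. Origin at the centre of its underside.
There are look-alikes about, which are no part of the job. Leave any turquoise look-alike of the tall_carton alone. Leave any green look-alike of the jar alone.

How it is judged:
By the outcome, as a careful person would: the job done as asked, in the order asked, and still so for the second after the job is handed in, with the robot touching nothing.
It also fails if it takes over 118 s, if anything falls off the work surface, if the arm or the gripper's body presses on something with over 40 N, if the wrist force passes 120 N, or if a joint passes its speed limit or range.

## Working session

There is one attempt and no reset: what is moved stays moved. The work goes in short steps, Python scripts to look and compute and a tool call to move; the robot and the scene stay as the last step left them, time stands still between calls to the robot, and variables do not carry over. Pictures are saved under pics/ and viewed, at most 16 in all, crops included, and the job is handed in when it is done.

Besides the shell and the picture viewer there is one more tool, called by a JSON object that holds its "name" and its "arguments", one argument or row to a line. jog_arm: Moves the arm, as the interface text tells. Shifts and turns lie within -1 to 1; 1 stands for 25 cm of shift or 0.5 rad of turn. Its arguments: {"type":"object","properties":{"plan":{"type":"array","items":{"type":"object","properties":{"gripper":{"type":"number"},"offset":{"type":"array","items":{"type":"number","minimum":-1,"maximum":1}},"delta_rot":{"type":"array","items":{"type":"number","minimum":-1,"maximum":1}}}}},"force":{"type":"number"}},"required":["plan"]}

```bash
ls; mkdir -p pics; python3 - <<'E'
from station import readout, get_image, get_calibration
import cv2,numpy as np
s=readout.state();print(s)
for n in ("top","side"):
    cv2.imwrite(f"pics/{n}0.png",get_image(n)[:,:,::-1]); c=get_calibration(n);print(n,c)
c=get_calibration("wrist");print(c)
E
```

```text
pics
{'t': 0.0, 'joint_pos': array([-1.32528267e+00,  1.81554413e-01,  1.60799962e+00,  7.96925663e-06,
        1.35381902e+00, -2.06327428e-01]), 'qvel': array([-0.00131048, -0.00083602,  0.00142391, -0.00077271, -0.00075224,
        0.0003049 ]), 'tau': array([-3.03317202e-04, -4.44875336e+01, -3.51330686e+01, -2.29536372e-04,
        9.12929914e-03, -4.63933148e-06]), 'tool_pos': array([ 250.92404025, -516.74396496,  230.38069928]), 'tool_rot': array([ 9.74588122e-01,  2.24002677e-01, -1.35510113e-05, -8.90106704e-04]), 'ft_force': array([ 0.5784191 , -0.60046582, -0.29604301]), 'wrist_torque': array([-0.01530103, -0.04371891, -0.02125624]), 'finger_force': 0.0, 'opening': 85.44282577556687}
top {'camera_matrix': array([[509.61020807,   0.        , 324.23405429],
       [  0.        , 509.61020807, 198.34557311],
       [  0.        ,   0.        ,   1.        ]]), 'R': array([[ 0.02183263, -0.99975668, -0.00314837],
       [-0.99659842, -0.02151314, -0.07955358],
       [ 0.07946649,  0.00487453, -0.99682562]]), 't': array([ -46.12142027,  524.85916648, 1387.81003415])}
side {'camera_matrix': array([[463.55598473,   0.        , 319.1441931 ],
       [  0.        , 463.55598473, 207.10025753],
       [  0.        ,   0.        ,   1.        ]]), 'R': array([[ 0.69592721, -0.71786213,  0.01895463],
       [-0.37900703, -0.38958959, -0.83938884],
       [ 0.60994998,  0.5769696 , -0.54320079]]), 't': array([-365.89561703,  229.0328706 , 1209.59003705])}
{'camera_matrix': array([[294.30612497,   0.        , 322.71558566],
       [  0.        , 294.30612497, 199.25786429],
       [  0.        ,   0.        ,   1.        ]]), 'R': array([[ 0.43696405, -0.89947583, -0.00237876],
       [-0.86442756, -0.42066579,  0.27532759],
       [-0.24865117, -0.11825199, -0.96134752]]), 't': array([-574.73900923,  -35.77476732,  380.02975817])}
```

View pics/top0.png

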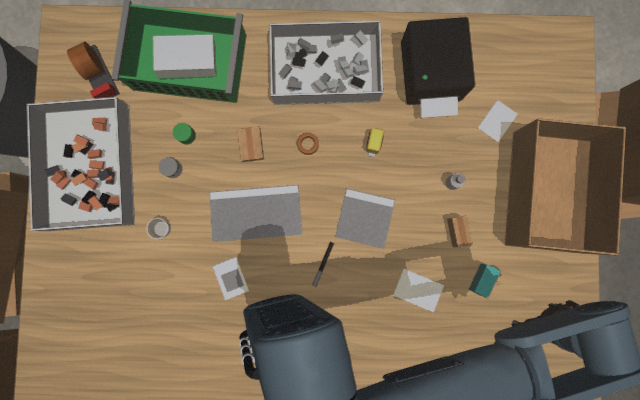

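View pics/side0.png

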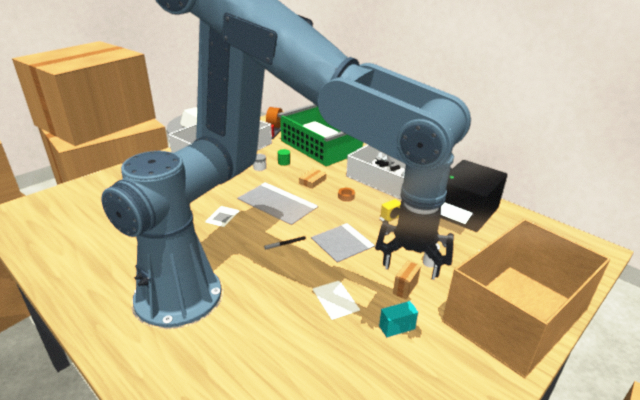

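The top view shows the following (pixel column, row):
- **Cards:** long card at (256,213), short card at (366,218).
- **Tall carton candidates:** brown at (458,231), turquoise at (486,280). The brown one is the target.
- **Jar candidates:** grey lid at (170,167), green at (183,132), and the clear cup at (158,228). The grey lid is the target.
- **Bottle:** (457,181).
- **Flat carton:** (250,144).
- **Roll candidates:** the ring at (307,143), and a brown dispenser at (83,60) to avoid.
- **Tape measure:** yellow at (375,140).

The side view shows the same things, with the brown tall carton at (406,277) and the turquoise one at (398,320).

```bash
cat > h.py <<'E'
import numpy as np, cv2
from scipy.spatial.transform import Rotation as Ro
from station import readout, get_image, get_calibration
def ray(c,p):
    d=c["R"].T@np.linalg.solve(c["camera_matrix"],[p[0],p[1],1.]); return -c["R"].T@c["t"], d/np.linalg.norm(d)
def atz(c,p,z):
    o,d=ray(c,p); return (o+d*(z-o[2])/d[2]).round(1)
def tri(*cp):
    """least-squares point from (calib,pixel) pairs; returns point and rms ray miss"""
    A=np.zeros((3,3));b=np.zeros(3);L=[]
    for c,p in cp:
        o,d=ray(c,p);M=np.eye(3)-np.outer(d,d);A+=M;b+=M@o;L.append((M,o))
    X=np.linalg.solve(A,b); return X.round(1), round(float(np.sqrt(np.mean([np.sum((M@(X-o))**2) for M,o in L]))),1)
def proj(c,X):
    q=c["camera_matrix"]@(c["R"]@np.array(X,float)+c["t"]); return q[:2]/q[2]
def shot(n,name):
    c=get_calibration(n); im=get_image(n)[:,:,::-1].copy(); cv2.imwrite(f"pics/{name}.png",im); np.save(f"pics/{name}.npy",c,allow_pickle=True); return c,im
def load(name): return np.load(f"pics/{name}.npy",allow_pickle=True).item(), cv2.imread(f"pics/{name}.png")
def go(xyz,yaw,s=None):
    """move to TCP xyz, tool down, tool y axis at world angle yaw (mod pi): offset, delta_rot in units"""
    s=s or readout.state(); R=Ro.from_quat(s["tool_rot"])
    best=None
    for k in (-1,0,1,2):
        a=yaw+k*np.pi; y=[np.cos(a),np.sin(a),0]; z=[0,0,-1]; x=np.cross(y,z)
        T=Ro.from_matrix(np.c_[x,y,z]); r=(R.inv()*T).as_rotvec()
        if best is None or np.linalg.norm(r)<np.linalg.norm(best)-1e-6: best=r
    off=R.inv().apply(np.array(xyz)-s["tool_pos"])
    print("off",(off/250).round(4),"rot",(best/.5).round(3),"tcp",s["tool_pos"].round(1),"q6",s["joint_pos"][5].round(2))
E
python3 - <<'E'
from h import *
for n in("top","side"):
    np.save(f"pics/{n}0.npy",get_calibration(n),allow_pickle=True)
c,im=load("top0"); cv2.imwrite("pics/crop1.png",cv2.resize(im[105:305,140:505],None,fx=2.15,fy=2.15,interpolation=cv2.INTER_CUBIC))
for n,p,z in [("tall",(458,231),60),("turq",(486,280),60),("jar",(170,167),50),("green",(183,132),50),("cup",(158,228),45),("bottle",(457,181),95),("flat",(250,144),28),("roll",(307,143),24),("tm",(375,140),56),("long",(256,213),4),("short",(366,218),4)]: print(n,atz(c,p,z))
E
```

```text
tall [ 442.8 -394.1   60. ]
turq [ 314.8 -468.3   60. ]
jar [599.9 386.9  50. ]
green [697.2 355.7  50. ]
cup [433.6 413.3  45. ]
bottle [ 573.  -382.3   95. ]
flat [672.  174.5  28. ]
roll [678.9  16.6  24. ]
tm [ 685.  -169.4   56. ]
long [481.9 154.9   4. ]
short [ 474.6 -152.3    4. ]
```

View pics/crop1.png

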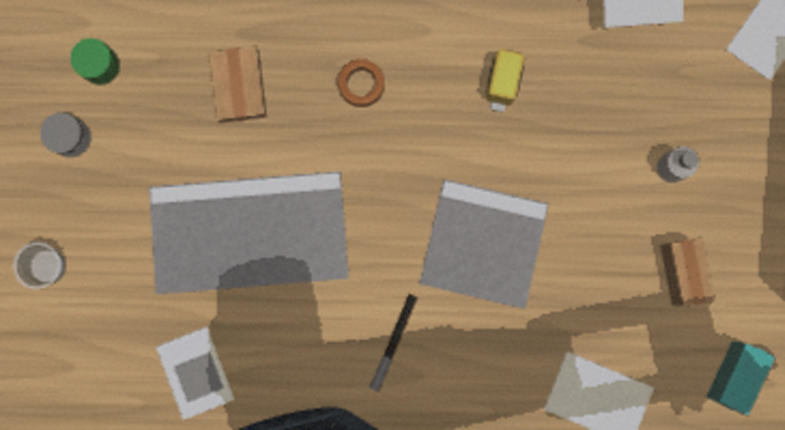

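The crop confirms the choice. The brown tall carton with tape is at crop (688,270), and the turquoise one at (742,378) is separate. The grey-lid jar is at (63,133), and the green one is at (93,60).

Next I'll get a wrist view for triangulation.

```bash
python3 - <<'E'
from h import *
c,im=shot("wrist","w0")
o=-c["R"].T@c["t"]; s=readout.state(); print("cam",o, "axis",c["R"][2], "cam in tool", Ro.from_quat(s["tool_rot"]).inv().apply(o-s["tool_pos"]))
for n,X in dict(tall=(443,-394,60),bottle=(573,-382,95),short=(475,-152,4),long=(482,155,4)).items(): print(n,proj(c,X).round())
go((400,-420,260),np.pi/2)
E
```

```text
cam [ 314.71043446 -487.07378988  373.82328105] axis [-0.24865117 -0.11825199 -0.96134752] cam in tool [  70.42012222    0.81585335 -143.19884601]
tall [292. -70.]
bottle [ 352. -330.]
short [  77. -207.]
long [-300. -439.]
off [ 0.7056 -0.0886 -0.1172] rot [-0.003 -0.     0.904] tcp [ 251.  -516.9  230.6] q6 -0.21
```

{"name": "jog_arm", "arguments": {
  "plan": [
    {"gripper":1,"offset":[0.97,-0.18,-0.12],"delta_rot":[0,0,0.904]},
    {"gripper":1,"offset":[0.97,-0.18,-0.12],"delta_rot":[0,0,0.904]},
    {"gripper":1,"offset":[0.97,-0.18,-0.12],"delta_rot":[0,0,0.904]},
    {"gripper":1,"offset":[0.97,-0.18,-0.12],"delta_rot":[0,0,0.904]},
    {"gripper":1,"offset":[0.97,-0.18,-0.12],"delta_rot":[0,0,0.904]},
    {"gripper":1,"offset":[0.97,-0.18,-0.12],"delta_rot":[0,0,0.904]},
    {"gripper":1,"offset":[0.97,-0.18,-0.12],"delta_rot":[0,0,0.904]},
    {"gripper":1,"offset":[0.97,-0.18,-0.12],"delta_rot":[0,0,0.904]}
  ]
}}

```text
t: 0.95
tool_pos: [448.8, -371.3, 260.7]
tool_rot: [1.0, -0.0, -0.001, -0.0]
ft_force: [-0.5, -0.3, -0.3]
opening: 85.8
finger_force: 0.0
```

```bash
python3 - <<'E'
from h import *
s=readout.state(); print(s["tool_pos"],s["tool_rot"],abs(s["qvel"]).max())
c,im=shot("wrist","w1"); c2,im2=shot("top","t1")
for n,X in dict(tall=(443,-394,60),bottle=(573,-382,95),short=(475,-152,4),long=(482,155,4)).items(): print(n,proj(c,X).round())
E
```

```text
[ 448.81799615 -371.29166889  260.74257806] [ 9.99999836e-01 -1.00919696e-04 -5.42083618e-04 -1.55687644e-04] 0.02545125864146829
tall [341. 181.]
bottle [334.  57.]
short [160. 149.]
long [-69. 144.]
```

View pics/w1.png

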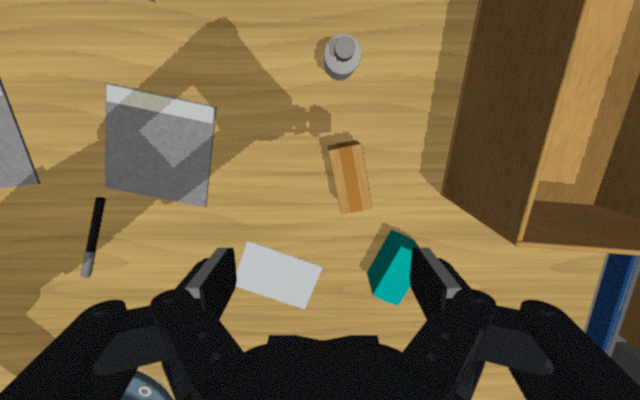

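The wrist view shows the brown tall carton's top at about (352,178), the bottle cap at (344,47) and the turquoise carton at (393,268). The short card's corners are near (106,84), (216,105), (207,207) and (106,187). I'll zoom in on both views for exact corners.

```bash
python3 - <<'E'
from h import *
def z(im,x0,y0,w,h,f): return cv2.resize(im[y0:y0+h,x0:x0+w],None,fx=f,fy=f,interpolation=cv2.INTER_CUBIC)
_,w=load("w1");_,t=load("t1");_,t0=load("top0");_,s=load("side0")
C=np.zeros((600,800,3),np.uint8)
def put(im,x,y): C[y:y+im.shape[0],x:x+im.shape[1]]=im
put(z(w,310,130,80,100,5),0,0)      # 400x500 tall in wrist
put(z(w,310,25,66,60,5)[:,:330],400,0)      # bottle wrist
put(z(t0,430,165,60,100,4),400,300) if False else None
put(z(t0,440,165,50,90,6)[:,:300],400,300) if False else None
put(z(t0,440,205,40,48,6),400,300) # 240x288
put(z(t0,440,165,26,32,6),640,300) # 156x192
cv2.imwrite("pics/c2.png",C)
E
```

```text
(no output)
```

View pics/c2.png

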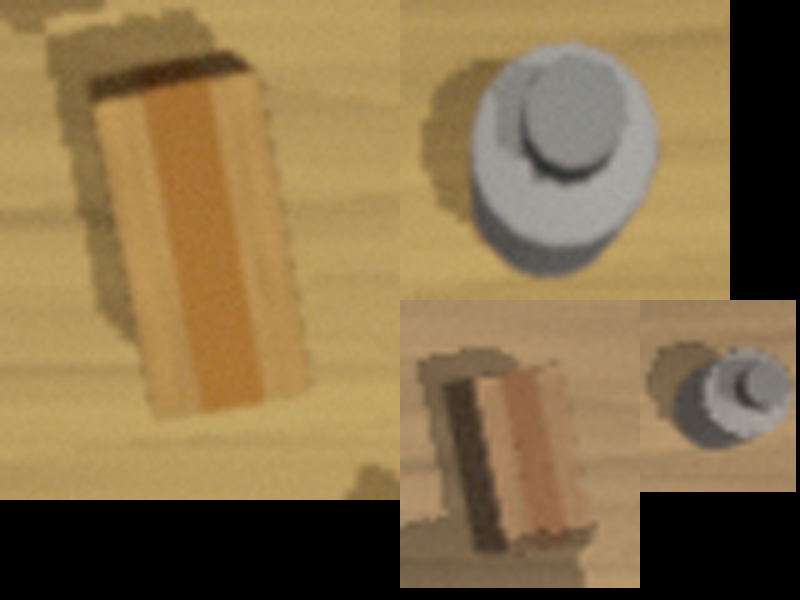

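```bash
python3 - <<'E'
from h import *
w,_=load("w1");t,_=load("top0")
W=[(95,103),(257,75),(312,390),(155,418)];T=[(475,380),(555,368),(593,525),(508,543)]
W=[(310+x/5-.4,130+y/5-.4) for x,y in W];T=[(440+(x-400)/6-.42,205+(y-300)/6-.42) for x,y in T]
P=[]
for a,b in zip(W,T):
    print(tri((w,a),(t,b)),atz(w,a,60),atz(t,b,60)); P.append(atz(w,a,60))
P=np.array(P); print("tall",P.mean(0)); d=P[0]+P[1]-P[2]-P[3]; print("yaw",np.arctan2(d[1],d[0]), np.linalg.norm(d)/2, np.linalg.norm(P[0]-P[1]),np.linalg.norm(P[2]-P[3]))
bw=(344.6,46.2);bt=(459.9,178.8)
print("bottle",tri((w,bw),(t,bt)),atz(w,bw,95),atz(t,bt,95))
S=[(106,84),(216,106),(207,207),(106,187)]
Q=np.array([atz(w,p,4) for p in S]);print(Q,Q.mean(0))
E
```

```text
(array([ 478.4, -379. ,   54.6]), 0.9) [ 479.8 -378.4   60. ] [ 477.5 -378.2   60. ]
(array([ 484.6, -417.9,   44.5]), 0.2) [ 486.2 -415.7   60. ] [ 483.6 -413.8   60. ]
(array([ 413.7, -429. ,   70.4]), 1.3) [ 409.9 -432.    60. ] [ 414.1 -430.7   60. ]
(array([ 404.9, -392.5,   65.1]), 0.9) [ 402.6 -393.6   60. ] [ 405.4 -393.    60. ]
tall [ 444.625 -404.925   60.   ]
yaw 0.20240177584948013 78.34937778948856 37.84507894033253 39.08772185738122
bottle (array([ 581.3, -392. ,   89.5]), 1.8) [ 582.  -392.4   95. ] [ 578.9 -389.9   95. ]
[[ 556.8  -95.7    4. ]
 [ 530.1 -233.1    4. ]
 [ 392.8 -206.4    4. ]
 [ 422.   -68.2    4. ]] [ 475.425 -150.85     4.   ]
```

{"name": "jog_arm", "arguments": {
  "plan": [
    {"gripper":1,"offset":[-0.017,0.133,0.3],"delta_rot":[0,0,-0.404]},
    {"gripper":1,"offset":[-0.017,0.133,0.5],"delta_rot":[0,0,-0.404]},
    {"gripper":1,"offset":[-0.017,0.133,0.64],"delta_rot":[0,0,-0.404]},
    {"gripper":1,"offset":[-0.017,0.133,0.78],"delta_rot":[0,0,-0.404]},
    {"gripper":1,"offset":[-0.017,0.133,0.9],"delta_rot":[0,0,-0.404]},
    {"gripper":1,"offset":[-0.017,0.133,0.971],"delta_rot":[0,0,-0.404]},
    {"gripper":1,"offset":[-0.017,0.133,0.971],"delta_rot":[0,0,-0.404]},
    {"gripper":0.3,"offset":[-0.017,0.133,0.971],"delta_rot":[0,0,-0.404]}
  ]
}}

```text
t: 1.85
tool_pos: [444.5, -405.2, 18.8]
tool_rot: [0.995, 0.1, -0.0, -0.0]
ft_force: [-0.6, -0.2, 0.6]
opening: 73.1
finger_force: 0.0
```

{"name": "jog_arm", "arguments": {
  "plan": [
    {"gripper":-1,"offset":[0,0,0],"delta_rot":[0,0,0]},
    {"gripper":-1,"offset":[0,0,0],"delta_rot":[0,0,0]},
    {"gripper":-1,"offset":[0,0,0],"delta_rot":[0,0,0]},
    {"gripper":-1,"offset":[0,0,0],"delta_rot":[0,0,0]},
    {"gripper":-1,"offset":[0,0,0],"delta_rot":[0,0,0]},
    {"gripper":-1,"offset":[0,0,0],"delta_rot":[0,0,0]},
    {"gripper":-1,"offset":[0,0,0],"delta_rot":[0,0,0]},
    {"gripper":-1,"offset":[0,0,0],"delta_rot":[0,0,0]}
  ],
  "force": 35
}}

```text
t: 2.65
tool_pos: [446.0, -405.3, 20.4]
tool_rot: [0.995, 0.101, 0.001, 0.001]
ft_force: [-1.4, 0.5, 7.5]
opening: 39.5
finger_force: 36.5
```

{"name": "jog_arm", "arguments": {
  "plan": [
    {"gripper":-1,"offset":[0,0,-0.16],"delta_rot":[0,0,0]},
    {"gripper":-1,"offset":[0.03,-0.15,-0.36],"delta_rot":[0,0,0]},
    {"gripper":-1,"offset":[0.06,-0.3,-0.5],"delta_rot":[0,0,0]},
    {"gripper":-1,"offset":[0.09,-0.45,-0.6],"delta_rot":[0,0,0.13]},
    {"gripper":-1,"offset":[0.13,-0.63,-0.66],"delta_rot":[0,0,0.26]},
    {"gripper":-1,"offset":[0.17,-0.82,-0.7],"delta_rot":[0,0,0.26]},
    {"gripper":-1,"offset":[0.2,-1,-0.72],"delta_rot":[0,0,0.26]},
    {"gripper":-1,"offset":[0.2,-1,-0.72],"delta_rot":[0,0,0.26]}
  ]
}}

```text
t: 3.45
tool_pos: [443.8, -144.2, 199.4]
tool_rot: [0.999, 0.038, 0.0, -0.001]
ft_force: [-0.6, -0.6, -1.8]
opening: 39.6
finger_force: 36.7
```

{"name": "jog_arm", "arguments": {
  "plan": [
    {"gripper":-1,"offset":[0,-0.2,0],"delta_rot":[0,0,0]},
    {"gripper":-1,"offset":[0,-0.4,0],"delta_rot":[0,0,0]},
    {"gripper":-1,"offset":[0,-0.6,0],"delta_rot":[0,0,0]},
    {"gripper":-1,"offset":[0,-0.8,0],"delta_rot":[0,0,0]},
    {"gripper":-1,"offset":[0,-0.95,0],"delta_rot":[0,0,0]},
    {"gripper":-1,"offset":[0,-1,0],"delta_rot":[0,0,0]},
    {"gripper":-1,"offset":[0,-1,0],"delta_rot":[0,0,0]}
  ]
}}

```text
t: 4.15
tool_pos: [425.9, 101.4, 198.5]
tool_rot: [0.999, 0.038, 0.0, 0.0]
ft_force: [0.7, -0.1, -2.4]
opening: 39.9
finger_force: 37.1
```

```bash
python3 - <<'E'
from h import *
s=readout.state(); print(s["tool_pos"],s["opening"],s["finger_force"],abs(s["qvel"]).max())
c,im=shot("wrist","w2"); shot("top","t2")
E
```

```text
[425.91363693 101.35110774 198.53657688] 39.90139948404751 37.11129426956177 0.05615377271642395
```

View pics/w2.png

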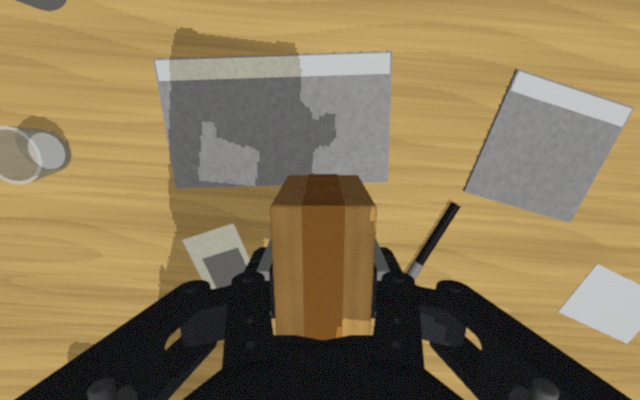

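The wrist view shows the carton well held. The long card's corners are about (155,60), (391,52), (388,182) and (177,188). The short card's are about (516,69), (632,109), (572,222) and (465,190). I'll fit the card poses to these.

```bash
cat >> h.py <<'E'
from scipy.optimize import least_squares
def fitrect(lx,ly,z,views,x0):
    """pose (x,y,yaw) of a lx*ly rectangle at height z, corners FL,FR,NR,NL seen in views; also per-view result"""
    B=np.array([[lx,ly],[lx,-ly],[-lx,-ly],[-lx,ly]])/2
    def f(p,V):
        R=np.array([[np.cos(p[2]),-np.sin(p[2])],[np.sin(p[2]),np.cos(p[2])]]); W=B@R.T+p[:2]
        return np.concatenate([(atz(c,q,z)[:2]-w) for c,Q in V for q,w in zip(Q,W)])
    for V in [views]+[[v] for v in views]:
        r=least_squares(f,x0,args=(V,),x_scale=[1,1,.01],diff_step=1e-4); print(r.x.round(3),"rms",np.sqrt(np.mean(r.fun**2)).round(2))
E
python3 - <<'E'
from h import *
w2,_=load("w2");w1,_=load("w1");t,_=load("top0")
cr=lambda L:[(140+(x+.5)/2.15-.5,105+(y+.5)/2.15-.5) for x,y in L]
print("long");fitrect(140,250,4,[(w2,[(155,60),(391,52),(388,182),(177,188)]),(t,cr([(150,188),(340,174),(348,277),(157,293)]))],[480,155,.07])
print("short");fitrect(140,140,4,[(w2,[(516,69),(632,109),(572,222),(465,190)]),(w1,[(106,84),(216,106),(207,207),(106,187)]),(t,cr([(444,181),(547,204),(525,307),(420,283)]))],[475,-150,-.2])
# height check: long corners from two views
for a,b in zip([(155,60),(391,52),(388,182),(177,188)],cr([(150,188),(340,174),(348,277),(157,293)])): print(tri((w2,a),(t,b)))
E
```

```text
long
[4.82162e+02 1.56050e+02 1.04000e-01] rms 1.44
[4.82475e+02 1.55575e+02 1.07000e-01] rms 0.76
[4.81850e+02 1.56525e+02 1.01000e-01] rms 1.75
short
[ 4.75333e+02 -1.49975e+02 -2.01000e-01] rms 1.48
[ 4.7605e+02 -1.5005e+02 -2.0200e-01] rms 1.54
[ 4.75425e+02 -1.50850e+02 -1.98000e-01] rms 0.69
[ 4.74525e+02 -1.49025e+02 -2.03000e-01] rms 1.49
(array([538.1, 287.6,   1.9]), 0.5)
(array([562.2,  40.3,   8.7]), 1.6)
(array([427.6,  25.7,  10.1]), 0.3)
(array([401. , 272.1,   4.3]), 0.7)
```

```bash
python3 - <<'E'
from h import *
go((481.5,156,25.5),.104+np.pi/2)
E
```

```text
off [ 0.2361 -0.2102  0.6919] rot [ 0.001 -0.    -0.063] tcp [426.4  99.4 198.5] q6 1.46
```

{"name": "jog_arm", "arguments": {
  "plan": [
    {"gripper":-1,"offset":[0.1,-0.1,0.1],"delta_rot":[0,0,-0.06]},
    {"gripper":-1,"offset":[0.236,-0.21,0.25],"delta_rot":[0,0,-0.06]},
    {"gripper":-1,"offset":[0.236,-0.21,0.4],"delta_rot":[0,0,-0.06]},
    {"gripper":-1,"offset":[0.236,-0.21,0.55],"delta_rot":[0,0,-0.06]},
    {"gripper":-1,"offset":[0.236,-0.21,0.64],"delta_rot":[0,0,-0.06]},
    {"gripper":-1,"offset":[0.236,-0.21,0.64],"delta_rot":[0,0,-0.06]},
    {"gripper":-1,"offset":[0.236,-0.21,0.64],"delta_rot":[0,0,-0.06]}
  ]
}}

```text
t: 4.95
tool_pos: [481.9, 155.4, 38.8]
tool_rot: [0.999, 0.05, -0.0, 0.0]
ft_force: [1.2, 0.5, -2.1]
opening: 39.6
finger_force: 36.9
```

```bash
python3 - <<'E'
from h import *
go((481.5,156,25),.104+np.pi/2)
E
```

```text
off [-0.0014 -0.0026  0.0551] rot [ 0.     0.001 -0.008] tcp [481.9 155.4  38.8] q6 1.55
```

{"name": "jog_arm", "arguments": {
  "plan": [
    {"gripper":-1,"offset":[-0.001,-0.002,0.03],"delta_rot":[0,0,0]},
    {"gripper":-1,"offset":[-0.001,-0.002,0.045],"delta_rot":[0,0,0]},
    {"gripper":-1,"offset":[-0.001,-0.002,0.055],"delta_rot":[0,0,0]},
    {"gripper":-1,"offset":[-0.001,-0.002,0.057],"delta_rot":[0,0,0]},
    {"gripper":-1,"offset":[-0.001,-0.002,0.057],"delta_rot":[0,0,0]}
  ]
}}

```text
t: 5.45
tool_pos: [481.2, 157.3, 24.5]
tool_rot: [0.999, 0.051, 0.0, -0.0]
ft_force: [-0.4, -0.6, -1.6]
opening: 39.6
finger_force: 37.0
```

{"name": "jog_arm", "arguments": {
  "plan": [
    {"gripper":-1,"offset":[0,0.004,0.004],"delta_rot":[0,0,0]},
    {"gripper":-1,"offset":[0,0.004,0.006],"delta_rot":[0,0,0]},
    {"gripper":-1,"offset":[0,0.004,0.008],"delta_rot":[0,0,0]},
    {"gripper":-1,"offset":[0,0.004,0.008],"delta_rot":[0,0,0]}
  ]
}}

```text
t: 5.85
tool_pos: [481.4, 157.0, 24.3]
tool_rot: [0.999, 0.051, 0.0, -0.0]
ft_force: [-9.1, 2.7, 18.2]
opening: 39.5
finger_force: 39.4
```

{"name": "jog_arm", "arguments": {
  "plan": [
    {"gripper":0.6,"offset":[0,0.002,0.002],"delta_rot":[0,0,0]},
    {"gripper":0.6,"offset":[0,0.002,0.002],"delta_rot":[0,0,0]},
    {"gripper":0.6,"offset":[0,0.002,0.002],"delta_rot":[0,0,0]},
    {"gripper":0.6,"offset":[0,0.002,-0.02],"delta_rot":[0,0,0]},
    {"gripper":1,"offset":[0,0.002,-0.18],"delta_rot":[0,0,0]},
    {"gripper":1,"offset":[0,0.002,-0.38],"delta_rot":[0,0,0]},
    {"gripper":1,"offset":[-0.1,0,-0.58],"delta_rot":[0,0,0]},
    {"gripper":1,"offset":[-0.2,0,-0.76],"delta_rot":[0,0,0]}
  ]
}}

```text
t: 6.65
tool_pos: [434.7, 151.3, 208.1]
tool_rot: [0.999, 0.051, 0.0, -0.0]
ft_force: [0.3, 0.5, 1.3]
opening: 85.6
finger_force: 0.0
```

{"name": "jog_arm", "arguments": {
  "plan": [
    {"gripper":1,"offset":[0.2,-0.1,-0.1],"delta_rot":[0,0,0]},
    {"gripper":1,"offset":[0.4,-0.2,-0.1],"delta_rot":[0,0,0]},
    {"gripper":1,"offset":[0.5,-0.36,-0.1],"delta_rot":[0,0,0]},
    {"gripper":1,"offset":[0.5,-0.5,-0.1],"delta_rot":[0,0,0]},
    {"gripper":1,"offset":[0.5,-0.5,-0.1],"delta_rot":[0,0,0]},
    {"gripper":1,"offset":[0.5,-0.5,-0.1],"delta_rot":[0,0,0]}
  ]
}}

```text
t: 7.25
tool_pos: [546.1, 289.2, 230.4]
tool_rot: [0.999, 0.052, -0.001, 0.0]
ft_force: [-0.4, -0.0, -0.1]
opening: 85.5
finger_force: 0.0
```

```bash
python3 - <<'E'
from h import *
s=readout.state(); print(s["tool_pos"],s["joint_pos"])
c,im=shot("wrist","w3"); t,_=shot("top","t3")
def z(im,p,w,h,f):
    x0,y0=int(p[0]-w/2),int(p[1]-h/2); x0=max(x0,0);y0=max(y0,0); print(x0,y0,f); return cv2.resize(im[y0:y0+h,x0:x0+w],None,fx=f,fy=f,interpolation=cv2.INTER_CUBIC)
for n,X in dict(tall=(482,156,64),jar=(600,387,50),flat=(672,174,28)).items(): print(n,proj(c,X).round(),proj(t,X).round())
E
```

```text
[546.12715436 289.18832815 230.38069466] [ 2.95392939e-01  2.76538950e-01  1.49355882e+00 -3.94315045e-04
  1.37264922e+00  1.76244653e+00]
tall [432. 249.] [253. 212.]
jar [236. 121.] [170. 167.]
flat [440.  74.] [250. 144.]
```

View pics/w3.png

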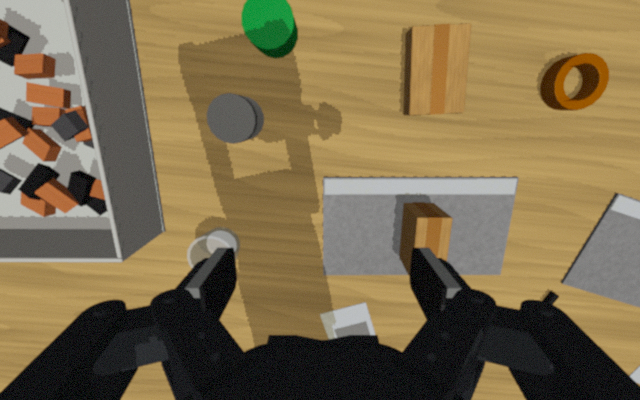

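The wrist view shows the tall carton standing upright on the long card at about (430,235), in line with it. The jar lid is at (231,117), the green jar at (269,25) and the cup at (213,250). The flat carton's top is at about (440,69) and the roll at (575,82). I'll measure those.

```bash
python3 - <<'E'
from h import *
w,im=load("w3");t,ti=load("t3");t0,ti0=load("top0")
def lid(im,p,r,lo,hi):
    h=cv2.cvtColor(im,cv2.COLOR_BGR2HSV); m=((h[...,1]<70)&(h[...,2]>lo)&(h[...,2]<hi)).astype(np.uint8)
    mk=np.zeros_like(m);cv2.circle(mk,p,r,1,-1);m&=mk
    n,l,st,ce=cv2.connectedComponentsWithStats(m); k=1+st[1:,4].argmax()
    e=cv2.fitEllipse(max(cv2.findContours((l==k).astype(np.uint8),0,1)[0],key=len)); return e
e=lid(im,(233,118),45,30,125);f=lid(ti0,(170,167),16,30,140); print(e,f)
print("jar",tri((w,e[0]),(t0,f[0])),atz(w,e[0],50),atz(t0,f[0],50))
C=np.zeros((600,800,3),np.uint8)
def z(im,x0,y0,ww,h,f,X,Y): C[Y:Y+h*f,X:X+ww*f]=cv2.resize(im[y0:y0+h,x0:x0+ww],None,fx=f,fy=f,interpolation=cv2.INTER_CUBIC)
z(im,400,190,60,90,4,0,0); z(im,395,10,80,115,4,240,0); z(im,535,45,80,70,3,560,0)
z(ti0,236,120,30,46,6,560,210); z(ti0,290,130,36,28,6,0,420);z(im,200,85,70,70,2,240,460)
cv2.imwrite("pics/c3.png",C)
E
```

```text
((234.14129638671875, 117.69232940673828), (47.92382049560547, 56.478271484375), 98.32673645019531) ((169.84625244140625, 167.29232788085938), (18.678543090820312, 23.316661834716797), 114.06291961669922)
jar (array([602.6, 396. ,  23.9]), 0.6) [603.6 389.1  50. ] [599.1 387.2  50. ]
```

View pics/c3.png

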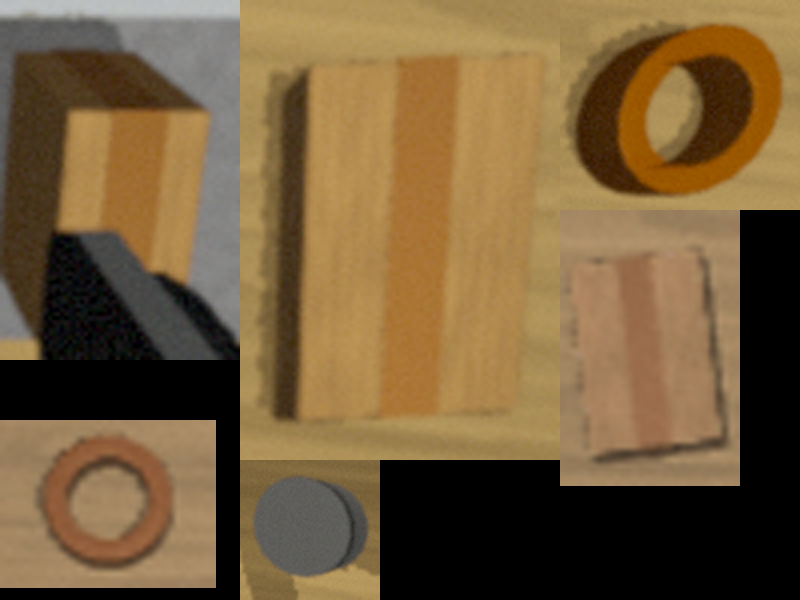

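```bash
python3 - <<'E'
from h import *
w,_=load("w3");t,_=load("top0")
f=lambda L,s,X,Y,x0,y0:[(x0+(x-X+.5)/s-.5,y0+(y-Y+.5)/s-.5) for x,y in L]
j=(230.9,117.6),(168.8,166.9); print("jar",tri((w,j[0]),(t,j[1])),atz(w,j[0],50),atz(t,j[1],50))
a=f([(310,68),(542,55),(510,412),(300,418)],4,240,0,395,10); b=f([(573,263),(695,250),(718,437),(593,453)],6,560,210,236,120)
for p,q in zip(a,b): print(tri((w,p),(t,q)))
fitrect(90,62,28,[(w,a),(t,b)],[672,175,.05])
r=f([(700,108)],3,560,0,535,45)[0]; r2=f([(107,497)],6,0,420,290,130)[0]
print("roll",tri((w,r),(t,r2)),atz(w,r,24),atz(t,r2,24))
e=f([(68,110),(208,112)],4,0,0,400,190); E=[atz(w,p,64) for p in e]; print("tall far edge",E,np.linalg.norm(E[0]-E[1]))
m=(E[0]+E[1])/2; print("centre est",m-40*np.array([np.cos(.104),np.sin(.104),0]))
go((604,388.5,14),np.pi/2+.38)
E
```

```text
jar (array([602.6, 397. ,  31.4]), 1.0) [603.3 392.5  50. ] [600.1 390.1  50. ]
(array([716. , 211. ,  22.4]), 0.3)
(array([722.4, 153.5,  29.8]), 0.4)
(array([635. , 140.2,  28.3]), 0.1)
(array([627. , 198. ,  25.7]), 0.2)
[6.74812e+02 1.75688e+02 1.46000e-01] rms 1.4
[6.74875e+02 1.75950e+02 1.47000e-01] rms 1.03
[6.74750e+02 1.75425e+02 1.44000e-01] rms 1.66
roll (array([681.3,  15.5,  24.3]), 0.8) [682.2  15.1  24. ] [680.6  15.5  24. ]
tall far edge [array([518.2, 180.5,  64. ]), array([521.7, 141.6,  64. ])] 39.057137631936115
centre est [480.16612509 156.89749504  64.        ]
off [ 0.2709 -0.3779  0.8664] rot [ 0.001  0.001 -0.557] tcp [546.3 287.8 230.7] q6 1.76
```

The jar is at about (602,391), and the tall carton is within 2 mm of the card's middle. Now I'll grasp the jar.

{"name": "jog_arm", "arguments": {
  "plan": [
    {"gripper":1,"offset":[0.13,-0.2,0.05],"delta_rot":[0,0,-0.3]},
    {"gripper":1,"offset":[0.265,-0.389,0.2],"delta_rot":[0,0,-0.6]},
    {"gripper":1,"offset":[0.265,-0.389,0.35],"delta_rot":[0,0,-0.9]},
    {"gripper":1,"offset":[0.265,-0.389,0.5],"delta_rot":[0,0,-1]},
    {"gripper":1,"offset":[0.265,-0.389,0.65],"delta_rot":[0,0,-1]},
    {"gripper":1,"offset":[0.265,-0.389,0.8],"delta_rot":[0,0,-1]},
    {"gripper":1,"offset":[0.265,-0.389,0.875],"delta_rot":[0,0,-1]},
    {"gripper":1,"offset":[0.265,-0.389,0.875],"delta_rot":[0,0,-1]}
  ]
}}

```text
t: 8.15
tool_pos: [600.5, 389.7, 8.7]
tool_rot: [0.955, 0.296, -0.003, 0.0]
ft_force: [0.1, -0.9, -0.4]
opening: 85.6
finger_force: 0.0
```

{"name": "jog_arm", "arguments": {
  "plan": [
    {"gripper":-1,"offset":[0,0,0],"delta_rot":[0,0,0]},
    {"gripper":-1,"offset":[0,0,0],"delta_rot":[0,0,0]},
    {"gripper":-1,"offset":[0,0,0],"delta_rot":[0,0,0]},
    {"gripper":-1,"offset":[0,0,0],"delta_rot":[0,0,0]},
    {"gripper":-1,"offset":[0,0,0],"delta_rot":[0,0,0]},
    {"gripper":-1,"offset":[0,0,0],"delta_rot":[0,0,0]},
    {"gripper":-1,"offset":[0,0,0],"delta_rot":[0,0,0]}
  ],
  "force": 35
}}

```text
t: 8.85
tool_pos: [604.8, 392.8, 15.6]
tool_rot: [0.955, 0.296, 0.003, -0.0]
ft_force: [0.1, -0.0, 7.1]
opening: 50.9
finger_force: 37.4
```

{"name": "jog_arm", "arguments": {
  "plan": [
    {"gripper":-1,"offset":[0,0,-0.15],"delta_rot":[0,0,0]},
    {"gripper":-1,"offset":[0,0,-0.32],"delta_rot":[0,0,0]},
    {"gripper":-1,"offset":[-0.1,0.03,-0.46],"delta_rot":[0,0,-0.2]},
    {"gripper":-1,"offset":[-0.27,0.08,-0.46],"delta_rot":[0,0,-0.45]},
    {"gripper":-1,"offset":[-0.45,0.14,-0.46],"delta_rot":[0,0,-0.7]},
    {"gripper":-1,"offset":[-0.63,0.19,-0.46],"delta_rot":[0,0,-0.9]},
    {"gripper":-1,"offset":[-0.76,0.235,-0.46],"delta_rot":[0,0,-1]},
    {"gripper":-1,"offset":[-0.81,0.246,-0.46],"delta_rot":[0,0,-1]}
  ]
}}

```text
t: 9.65
tool_pos: [468.4, 224.6, 127.5]
tool_rot: [0.852, 0.524, -0.0, 0.0]
ft_force: [0.0, 0.3, -1.1]
opening: 51.6
finger_force: 37.4
```

{"name": "jog_arm", "arguments": {
  "plan": [
    {"gripper":-1,"offset":[0,0,0],"delta_rot":[0,0,-0.25]},
    {"gripper":-1,"offset":[0,0,0],"delta_rot":[0,0,-0.5]},
    {"gripper":-1,"offset":[0,0,0],"delta_rot":[0,0,-0.75]},
    {"gripper":-1,"offset":[0,0,0],"delta_rot":[0,0,-0.9]},
    {"gripper":-1,"offset":[0,0,0],"delta_rot":[0,0,-1]},
    {"gripper":-1,"offset":[0,0,0],"delta_rot":[0,0,-1]},
    {"gripper":-1,"offset":[0,0,0],"delta_rot":[0,0,-1]}
  ]
}}

```text
t: 10.35
tool_pos: [470.7, 226.7, 127.7]
tool_rot: [0.697, 0.718, 0.0, 0.0]
ft_force: [0.2, 0.7, -1.7]
opening: 51.2
finger_force: 37.4
```

```bash
python3 - <<'E'
from h import *
go((473.3,227.3,20),.104)
c,im=shot("wrist","w4")
E
```

```text
off [0.0019 0.0102 0.4306] rot [ 0.002 -0.    -0.148] tcp [470.7 226.7 127.7] q6 0.19
```

View pics/w4.png

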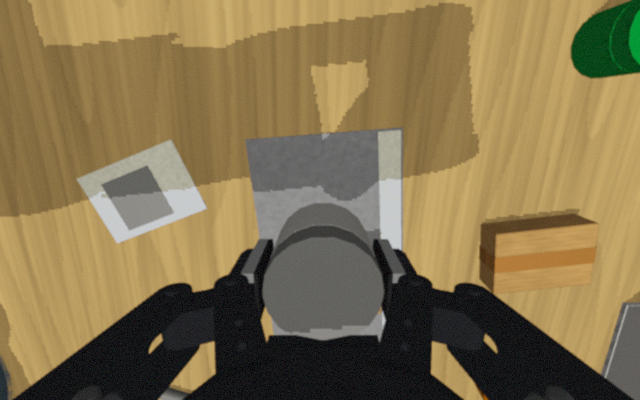

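The jar is held upright, with its lid centred at about (323,281). I'll check the offset between the jar and the TCP.

```bash
python3 - <<'E'
from h import *
w,_=load("w4"); print(atz(w,(323.5,281),162), readout.state()["tool_pos"])
E
```

```text
[471.5 229.4 162. ] [470.62513099 226.71212172 127.51901534]
```

{"name": "jog_arm", "arguments": {
  "plan": [
    {"gripper":-1,"offset":[-0.005,0.0095,0.1],"delta_rot":[0,0,-0.15]},
    {"gripper":-1,"offset":[-0.005,0.0095,0.2],"delta_rot":[0,0,-0.15]},
    {"gripper":-1,"offset":[-0.005,0.0095,0.3],"delta_rot":[0,0,-0.15]},
    {"gripper":-1,"offset":[-0.005,0.0095,0.37],"delta_rot":[0,0,-0.15]},
    {"gripper":-1,"offset":[-0.005,0.0095,0.4],"delta_rot":[0,0,-0.15]},
    {"gripper":-1,"offset":[-0.005,0.0095,0.415],"delta_rot":[0,0,-0.15]},
    {"gripper":-1,"offset":[-0.005,0.0095,0.422],"delta_rot":[0,0,-0.15]},
    {"gripper":-1,"offset":[-0.005,0.0095,0.422],"delta_rot":[0,0,-0.15]}
  ]
}}

```text
t: 11.2
tool_pos: [473.6, 225.7, 22.3]
tool_rot: [0.669, 0.744, 0.001, 0.0]
ft_force: [0.6, 0.4, -1.8]
opening: 51.1
finger_force: 37.4
```

{"name": "jog_arm", "arguments": {
  "plan": [
    {"gripper":-1,"offset":[0,0,0.003],"delta_rot":[0,0,0]},
    {"gripper":-1,"offset":[0,0,0.006],"delta_rot":[0,0,0]},
    {"gripper":-1,"offset":[0,0,0.006],"delta_rot":[0,0,0]}
  ]
}}

```text
t: 11.5
tool_pos: [473.1, 225.5, 20.4]
tool_rot: [0.669, 0.744, 0.0, 0.0]
ft_force: [-0.1, 0.1, -2.4]
opening: 51.0
finger_force: 37.4
```

{"name": "jog_arm", "arguments": {
  "plan": [
    {"gripper":-1,"offset":[0,0,0.003],"delta_rot":[0,0,0]},
    {"gripper":-1,"offset":[0,0,0.005],"delta_rot":[0,0,0]},
    {"gripper":-1,"offset":[0,0,0.005],"delta_rot":[0,0,0]}
  ]
}}

```text
t: 11.8
tool_pos: [473.2, 225.4, 19.6]
tool_rot: [0.669, 0.744, 0.0, 0.0]
ft_force: [-2.6, -1.0, 6.2]
opening: 51.4
finger_force: 38.2
```

{"name": "jog_arm", "arguments": {
  "plan": [
    {"gripper":0.8,"offset":[0,0,-0.002],"delta_rot":[0,0,0]},
    {"gripper":0.8,"offset":[0,0,-0.002],"delta_rot":[0,0,0]},
    {"gripper":0.8,"offset":[0,0,-0.002],"delta_rot":[0,0,0]},
    {"gripper":0.8,"offset":[0,0,-0.03],"delta_rot":[0,0,0]},
    {"gripper":1,"offset":[0,0,-0.2],"delta_rot":[0,0,0]},
    {"gripper":1,"offset":[0,0,-0.4],"delta_rot":[0,0,0]},
    {"gripper":1,"offset":[0,0,-0.6],"delta_rot":[0,0,0]},
    {"gripper":1,"offset":[0,0,-0.8],"delta_rot":[0,0,0]}
  ]
}}

```text
t: 12.6
tool_pos: [472.5, 225.4, 221.3]
tool_rot: [0.669, 0.744, 0.0, 0.0]
ft_force: [0.7, -0.0, -0.0]
opening: 85.4
finger_force: 0.0
```

{"name": "jog_arm", "arguments": {
  "plan": [
    {"gripper":1,"offset":[-0.2,0.01,-0.04],"delta_rot":[0,0,0]},
    {"gripper":1,"offset":[-0.4,0.02,-0.04],"delta_rot":[0,0,0]},
    {"gripper":1,"offset":[-0.6,0.03,-0.04],"delta_rot":[0,0,0]},
    {"gripper":1,"offset":[-0.8,0.05,-0.04],"delta_rot":[0,0,0]},
    {"gripper":1,"offset":[-1,0.06,-0.04],"delta_rot":[0,0,0]},
    {"gripper":1,"offset":[-1,0.06,-0.04],"delta_rot":[0,0,0]}
  ]
}}

```text
t: 13.2
tool_pos: [515.1, -27.0, 229.5]
tool_rot: [0.671, 0.741, -0.0, 0.001]
ft_force: [-0.4, 0.5, 0.1]
opening: 85.6
finger_force: 0.0
```

{"name": "jog_arm", "arguments": {
  "plan": [
    {"gripper":1,"offset":[-0.2,0.02,0],"delta_rot":[0,0,0]},
    {"gripper":1,"offset":[-0.4,0.04,0],"delta_rot":[0,0,0]},
    {"gripper":1,"offset":[-0.6,0.05,0],"delta_rot":[0,0,0]},
    {"gripper":1,"offset":[-0.8,0.06,0],"delta_rot":[0,0,0]},
    {"gripper":1,"offset":[-0.9,0.07,0],"delta_rot":[0,0,0]},
    {"gripper":1,"offset":[-0.9,0.07,0],"delta_rot":[0,0,0]},
    {"gripper":1,"offset":[-0.9,0.07,0],"delta_rot":[0,0,0]}
  ]
}}

```text
t: 13.9
tool_pos: [555.4, -242.8, 228.6]
tool_rot: [0.669, 0.743, 0.0, -0.001]
ft_force: [0.7, -0.6, 0.5]
opening: 85.3
finger_force: 0.0
```

```bash
python3 - <<'E'
from h import *
go((581,-391.5,35),.104)
c,im=shot("wrist","w5"); t,ti=shot("top","t5")
for X in [(581,-391.5,95),(581,-391.5,0)]: print(proj(c,X).round(),proj(t,X).round())
C=np.zeros((600,800,3),np.uint8)
p=proj(c,(581,-391.5,95)); x0,y0=max(0,int(p[0])-50),max(0,int(p[1])-60); print("wrist crop",x0,y0)
a=cv2.resize(im[y0:y0+100,x0:x0+100],None,fx=4,fy=4,interpolation=cv2.INTER_CUBIC); C[:a.shape[0],:a.shape[1]]=a
b=cv2.resize(ti[180:250,200:310],None,fx=5,fy=5,interpolation=cv2.INTER_CUBIC)[:,:]
C2=np.zeros((600,800,3),np.uint8); C2[:350,:550]=b; C2[350:600,:250]=cv2.resize(a,(250,250)) 
cv2.imwrite("pics/c5.png",C2)
E
```

```text
off [-0.603   0.0398  0.7738] rot [-0.001 -0.002  0.003] tcp [ 555.4 -242.8  228.6] q6 -0.71
[331. 321.] [461. 178.]
[329. 276.] [452. 182.]
wrist crop 280 261
```

View pics/c5.png

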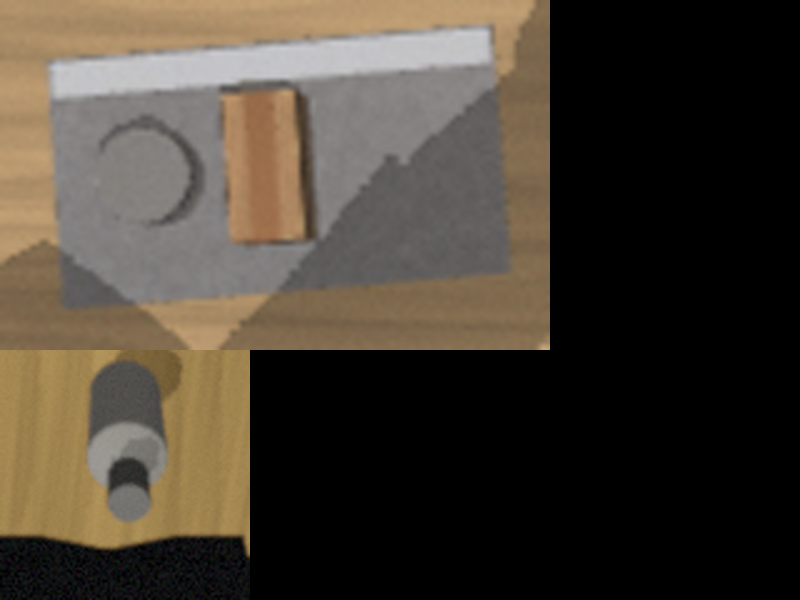

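The top crop shows the jar (145,170) and the carton (263,165) side by side on the long card. The wrist crop matches the bottle estimate to within 1 px, so I'll go to the bottle.

{"name": "jog_arm", "arguments": {
  "plan": [
    {"gripper":1,"offset":[-0.2,0.013,0],"delta_rot":[0,0,0]},
    {"gripper":1,"offset":[-0.4,0.026,0.02],"delta_rot":[0,0,0]},
    {"gripper":1,"offset":[-0.55,0.037,0.06],"delta_rot":[0,0,0]},
    {"gripper":1,"offset":[-0.603,0.04,0.15],"delta_rot":[0,0,0]},
    {"gripper":1,"offset":[-0.603,0.04,0.3],"delta_rot":[0,0,0]},
    {"gripper":1,"offset":[-0.603,0.04,0.45],"delta_rot":[0,0,0]},
    {"gripper":1,"offset":[-0.603,0.04,0.58],"delta_rot":[0,0,0]},
    {"gripper":1,"offset":[-0.603,0.04,0.66],"delta_rot":[0,0,0]}
  ]
}}

```text
t: 14.8
tool_pos: [580.7, -389.0, 60.7]
tool_rot: [0.668, 0.744, 0.0, -0.002]
ft_force: [0.5, 1.2, -1.0]
opening: 85.4
finger_force: 0.0
```

```bash
python3 - <<'E'
from h import *
go((581,-391.5,34),.104)
E
```

```text
off [-0.0104  0.0006  0.1068] rot [-0.006 -0.007  0.008] tcp [ 580.7 -389.    60.7] q6 -0.87
```

{"name": "jog_arm", "arguments": {
  "plan": [
    {"gripper":1,"offset":[-0.005,0,0.05],"delta_rot":[0,0,0]},
    {"gripper":1,"offset":[-0.005,0,0.09],"delta_rot":[0,0,0]},
    {"gripper":1,"offset":[-0.005,0,0.115],"delta_rot":[0,0,0]},
    {"gripper":1,"offset":[-0.005,0,0.115],"delta_rot":[0,0,0]},
    {"gripper":-1,"offset":[-0.005,0,0.115],"delta_rot":[0,0,0]},
    {"gripper":-1,"offset":[-0.005,0,0.115],"delta_rot":[0,0,0]},
    {"gripper":-1,"offset":[-0.005,0,0.115],"delta_rot":[0,0,0]},
    {"gripper":-1,"offset":[-0.005,0,0.115],"delta_rot":[0,0,0]}
  ],
  "force": 35
}}

```text
t: 15.6
tool_pos: [581.9, -394.0, 36.1]
tool_rot: [0.669, 0.744, -0.0, 0.001]
ft_force: [-1.4, -0.3, 4.6]
opening: 38.7
finger_force: 35.7
```

{"name": "jog_arm", "arguments": {
  "plan": [
    {"gripper":-1,"offset":[0,0,0],"delta_rot":[0,0,0]},
    {"gripper":-1,"offset":[0,0,0],"delta_rot":[0,0,0]},
    {"gripper":-1,"offset":[0,0,0],"delta_rot":[0,0,0]}
  ]
}}

```text
t: 15.9
tool_pos: [581.9, -394.1, 36.1]
tool_rot: [0.669, 0.744, -0.0, 0.001]
ft_force: [-2.0, -0.3, 4.9]
opening: 38.5
finger_force: 35.8
```

{"name": "jog_arm", "arguments": {
  "plan": [
    {"gripper":-1,"offset":[0,0,-0.15],"delta_rot":[0,0,0]},
    {"gripper":-1,"offset":[0,0,-0.33],"delta_rot":[0,0,0]},
    {"gripper":-1,"offset":[0.12,-0.01,-0.48],"delta_rot":[0,0,0]},
    {"gripper":-1,"offset":[0.28,-0.03,-0.52],"delta_rot":[0,0,0]},
    {"gripper":-1,"offset":[0.47,-0.05,-0.52],"delta_rot":[0,0,0]},
    {"gripper":-1,"offset":[0.66,-0.07,-0.52],"delta_rot":[0,0,0]},
    {"gripper":-1,"offset":[0.85,-0.09,-0.52],"delta_rot":[0,0,0]},
    {"gripper":-1,"offset":[0.98,-0.1,-0.52],"delta_rot":[0,0,0]}
  ]
}}

```text
t: 16.7
tool_pos: [529.2, -149.3, 164.4]
tool_rot: [0.668, 0.744, 0.0, -0.001]
ft_force: [1.0, 0.2, -0.6]
opening: 38.5
finger_force: 35.8
```

{"name": "jog_arm", "arguments": {
  "plan": [
    {"gripper":-1,"offset":[0.18,-0.01,0],"delta_rot":[0,0,0]},
    {"gripper":-1,"offset":[0.36,-0.02,0],"delta_rot":[0,0,0]},
    {"gripper":-1,"offset":[0.54,-0.04,0],"delta_rot":[0,0,0]},
    {"gripper":-1,"offset":[0.72,-0.06,0],"delta_rot":[0,0,0]},
    {"gripper":-1,"offset":[0.88,-0.075,0],"delta_rot":[0,0,0]},
    {"gripper":-1,"offset":[0.96,-0.076,0],"delta_rot":[0,0,0]},
    {"gripper":-1,"offset":[0.98,-0.076,0],"delta_rot":[0,0,0]},
    {"gripper":-1,"offset":[0.98,-0.076,0],"delta_rot":[0,0,0]}
  ]
}}

```text
t: 17.5
tool_pos: [485.7, 89.5, 164.8]
tool_rot: [0.668, 0.744, -0.0, -0.0]
ft_force: [0.2, -0.7, -1.5]
opening: 38.9
finger_force: 35.8
```

```bash
python3 - <<'E'
from h import *
c,im=shot("wrist","w6")
go((487.2,90,46),.104)
E
```

```text
off [0.0045 0.0057 0.4756] rot [-0.     0.001  0.005] tcp [485.9  88.8 164.9] q6 -0.17
```

View pics/w6.png

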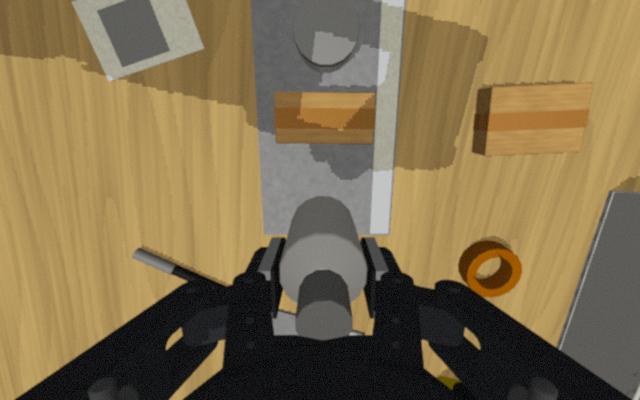

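The wrist view shows the bottle held upright with its cap at about (324,318). The carton's top is centred at (325,118) and the jar is at (326,30), all three in line along the card.

```bash
python3 - <<'E'
from h import *
w,_=load("w6"); print("cap",atz(w,(324,318),224),"carton",atz(w,(325,118),64),"jar lid",atz(w,(326,30),54),readout.state()["tool_pos"])
E
```

```text
cap [486.2  93.5 224. ] carton [480.9 156.5  64. ] jar lid [474.5 221.5  54. ] [485.92680514  88.76772589 164.8930231 ]
```

{"name": "jog_arm", "arguments": {
  "plan": [
    {"gripper":-1,"offset":[0.001,0.0045,0.12],"delta_rot":[0,0,0]},
    {"gripper":-1,"offset":[0.001,0.0045,0.24],"delta_rot":[0,0,0]},
    {"gripper":-1,"offset":[0.001,0.0045,0.35],"delta_rot":[0,0,0]},
    {"gripper":-1,"offset":[0.001,0.0045,0.43],"delta_rot":[0,0,0]},
    {"gripper":-1,"offset":[0.001,0.0045,0.465],"delta_rot":[0,0,0]},
    {"gripper":-1,"offset":[0.001,0.0045,0.484],"delta_rot":[0,0,0]},
    {"gripper":-1,"offset":[0.001,0.0045,0.49],"delta_rot":[0,0,0]},
    {"gripper":-1,"offset":[0.001,0.0045,0.49],"delta_rot":[0,0,0]}
  ]
}}

```text
t: 18.35
tool_pos: [487.8, 89.1, 43.3]
tool_rot: [0.669, 0.743, 0.0, 0.001]
ft_force: [-0.2, 0.5, -1.1]
opening: 38.5
finger_force: 35.8
```

{"name": "jog_arm", "arguments": {
  "plan": [
    {"gripper":-1,"offset":[0,0,0.004],"delta_rot":[0,0,0]},
    {"gripper":-1,"offset":[0,0,0.008],"delta_rot":[0,0,0]},
    {"gripper":-1,"offset":[0,0,0.01],"delta_rot":[0,0,0]},
    {"gripper":-1,"offset":[0,0,0.01],"delta_rot":[0,0,0]}
  ]
}}

```text
t: 18.75
tool_pos: [487.1, 89.5, 40.2]
tool_rot: [0.669, 0.744, 0.0, 0.0]
ft_force: [0.5, -0.2, -0.9]
opening: 38.7
finger_force: 35.8
```

{"name": "jog_arm", "arguments": {
  "plan": [
    {"gripper":-1,"offset":[0,0,0.004],"delta_rot":[0,0,0]},
    {"gripper":-1,"offset":[0,0,0.006],"delta_rot":[0,0,0]},
    {"gripper":-1,"offset":[0,0,0.006],"delta_rot":[0,0,0]}
  ]
}}

```text
t: 19.05
tool_pos: [487.2, 89.5, 40.0]
tool_rot: [0.668, 0.744, -0.0, 0.0]
ft_force: [-6.1, 0.1, 14.1]
opening: 39.1
finger_force: 37.4
```

{"name": "jog_arm", "arguments": {
  "plan": [
    {"gripper":0.3,"offset":[0,0,-0.003],"delta_rot":[0,0,0]},
    {"gripper":0.6,"offset":[0,0,-0.003],"delta_rot":[0,0,0]},
    {"gripper":0.8,"offset":[0,0,-0.003],"delta_rot":[0,0,0]},
    {"gripper":0.8,"offset":[0,0,-0.05],"delta_rot":[0,0,0]},
    {"gripper":0.9,"offset":[0,0,-0.2],"delta_rot":[0,0,0]},
    {"gripper":1,"offset":[0,0,-0.4],"delta_rot":[0,0,0]},
    {"gripper":1,"offset":[0,0,-0.6],"delta_rot":[0,0,0.2]},
    {"gripper":1,"offset":[0,0,-0.75],"delta_rot":[0,0,0.4]}
  ]
}}

```text
t: 19.85
tool_pos: [487.7, 89.5, 230.3]
tool_rot: [0.741, 0.672, 0.001, 0.001]
ft_force: [0.9, -0.3, 0.4]
opening: 85.6
finger_force: 0.0
```

{"name": "jog_arm", "arguments": {
  "plan": [
    {"gripper":1,"offset":[0.1,0.15,0],"delta_rot":[0,0,0.3]},
    {"gripper":1,"offset":[0.2,0.3,0],"delta_rot":[0,0,0.6]},
    {"gripper":1,"offset":[0.285,0.455,0],"delta_rot":[0,0,0.9]},
    {"gripper":1,"offset":[0.285,0.455,0],"delta_rot":[0,0,1]},
    {"gripper":1,"offset":[0.285,0.455,0],"delta_rot":[0,0,1]}
  ]
}}

```text
t: 20.35
tool_pos: [607.1, 150.1, 225.5]
tool_rot: [0.883, 0.469, -0.001, -0.0]
ft_force: [0.0, -0.1, -0.4]
opening: 85.8
finger_force: 0.0
```

{"name": "jog_arm", "arguments": {
  "plan": [
    {"gripper":1,"offset":[0,0,0],"delta_rot":[0,0,0.3]},
    {"gripper":1,"offset":[0,0,0],"delta_rot":[0,0,0.6]},
    {"gripper":1,"offset":[0,0,0],"delta_rot":[0,0,0.9]},
    {"gripper":1,"offset":[0,0,0],"delta_rot":[0,0,1]},
    {"gripper":1,"offset":[0,0,0],"delta_rot":[0,0,1]},
    {"gripper":1,"offset":[0,0,0],"delta_rot":[0,0,1]}
  ]
}}

```text
t: 20.95
tool_pos: [606.6, 149.5, 226.9]
tool_rot: [0.971, 0.237, 0.0, 0.0]
ft_force: [0.8, -0.6, 0.7]
opening: 85.1
finger_force: 0.0
```

```bash
python3 - <<'E'
from h import *
c,im=shot("wrist","w7");t,ti=shot("top","t7")
go((674.8,175.7,4),.146+np.pi/2)
C=np.zeros((400,790,3),np.uint8); C[:400,:480]=cv2.resize(im,(640,400))[:,80:560]; C[:225,480:785]=cv2.resize(ti[185:245,205:286],None,fx=3.75,fy=3.75,interpolation=cv2.INTER_CUBIC)[:225,:305] 
cv2.imwrite("pics/c7.png",C)
E
```

```text
off [0.2894 0.0323 0.8904] rot [ 0.    -0.001  0.665] tcp [606.8 149.6 226.6] q6 1.14Traceback (most recent call last):
  File "<stdin>", line 4, in <module>
ValueError: could not broadcast input array from shape (225,304,3) into shape (225,305,3)
```

{"name": "jog_arm", "arguments": {
  "plan": [
    {"gripper":1,"offset":[0.15,0.016,0.05],"delta_rot":[0,0,0.3]},
    {"gripper":1,"offset":[0.289,0.032,0.2],"delta_rot":[0,0,0.6]},
    {"gripper":1,"offset":[0.289,0.032,0.36],"delta_rot":[0,0,0.665]},
    {"gripper":1,"offset":[0.289,0.032,0.52],"delta_rot":[0,0,0.665]},
    {"gripper":1,"offset":[0.289,0.032,0.66],"delta_rot":[0,0,0.665]},
    {"gripper":1,"offset":[0.289,0.032,0.75],"delta_rot":[0,0,0.665]},
    {"gripper":1,"offset":[0.289,0.032,0.75],"delta_rot":[0,0,0.665]},
    {"gripper":1,"offset":[0.289,0.032,0.75],"delta_rot":[0,0,0.665]}
  ]
}}

```text
t: 21.85
tool_pos: [674.9, 175.7, 38.9]
tool_rot: [0.997, 0.072, -0.0, -0.0]
ft_force: [-0.5, 0.2, 0.4]
opening: 85.1
finger_force: 0.0
```

```bash
python3 - <<'E'
from h import *
go((674.8,175.7,1),.146+np.pi/2)
E
```

```text
off [-3.000e-04  1.000e-04  1.515e-01] rot [-0.     0.001 -0.002] tcp [674.9 175.7  38.9] q6 1.51
```

{"name": "jog_arm", "arguments": {
  "plan": [
    {"gripper":1,"offset":[0,0,0.06],"delta_rot":[0,0,0]},
    {"gripper":1,"offset":[0,0,0.11],"delta_rot":[0,0,0]},
    {"gripper":1,"offset":[0,0,0.14],"delta_rot":[0,0,0]},
    {"gripper":1,"offset":[0,0,0.15],"delta_rot":[0,0,0]},
    {"gripper":1,"offset":[0,0,0.15],"delta_rot":[0,0,0]},
    {"gripper":0.35,"offset":[0,0,0.15],"delta_rot":[0,0,0]},
    {"gripper":0.35,"offset":[0,0,0.15],"delta_rot":[0,0,0]},
    {"gripper":0.35,"offset":[0,0,0.15],"delta_rot":[0,0,0]}
  ],
  "force": 40
}}

```text
t: 22.65
tool_pos: [675.4, 175.9, 1.9]
tool_rot: [0.997, 0.072, 0.001, -0.0]
ft_force: [0.5, 0.4, 1.3]
opening: 61.4
finger_force: 45.5
```

{"name": "jog_arm", "arguments": {
  "plan": [
    {"gripper":0.3,"offset":[0,0,0],"delta_rot":[0,0,0]},
    {"gripper":0.3,"offset":[0,0,0],"delta_rot":[0,0,0]},
    {"gripper":0.3,"offset":[0,0,0],"delta_rot":[0,0,0]}
  ]
}}

```text
t: 22.95
tool_pos: [675.5, 175.8, 1.9]
tool_rot: [0.997, 0.072, 0.001, -0.0]
ft_force: [-0.3, 0.3, 4.7]
opening: 61.1
finger_force: 45.8
```

{"name": "jog_arm", "arguments": {
  "plan": [
    {"gripper":-0.3,"offset":[0,0,-0.05],"delta_rot":[0,0,0]},
    {"gripper":-0.3,"offset":[0,0,-0.2],"delta_rot":[0,0,0]},
    {"gripper":-0.3,"offset":[0,0.02,-0.38],"delta_rot":[0,0,0]},
    {"gripper":-0.3,"offset":[-0.05,0.15,-0.52],"delta_rot":[0,0,0.1]},
    {"gripper":-0.3,"offset":[-0.15,0.3,-0.56],"delta_rot":[0,0,0.25]},
    {"gripper":-0.3,"offset":[-0.27,0.45,-0.56],"delta_rot":[0,0,0.4]},
    {"gripper":-0.3,"offset":[-0.4,0.58,-0.56],"delta_rot":[0,0,0.55]},
    {"gripper":-0.3,"offset":[-0.5,0.7,-0.56],"delta_rot":[0,0,0.69]}
  ]
}}

```text
t: 23.75
tool_pos: [573.9, -16.8, 141.0]
tool_rot: [0.995, -0.102, -0.001, 0.0]
ft_force: [0.2, -0.6, -1.9]
opening: 61.3
finger_force: 45.1
```

```bash
python3 - <<'E'
from h import *
go((475.7,-150,40),-.201+np.pi/2)
s=readout.state();print(s["opening"],s["finger_force"])
E
```

```text
off [-0.2761  0.6014  0.4045] rot [ 0.001  0.003 -0.006] tcp [573.9 -16.8 141. ] q6 1.54
61.34810233552131 45.08608102798462
```

{"name": "jog_arm", "arguments": {
  "plan": [
    {"gripper":-0.3,"offset":[-0.08,0.17,0],"delta_rot":[0,0,-0.006]},
    {"gripper":-0.3,"offset":[-0.16,0.34,0],"delta_rot":[0,0,-0.006]},
    {"gripper":-0.3,"offset":[-0.24,0.5,0.02],"delta_rot":[0,0,-0.006]},
    {"gripper":-0.3,"offset":[-0.276,0.6,0.1],"delta_rot":[0,0,-0.006]},
    {"gripper":-0.3,"offset":[-0.276,0.6,0.25],"delta_rot":[0,0,-0.006]},
    {"gripper":-0.3,"offset":[-0.276,0.6,0.38],"delta_rot":[0,0,-0.006]},
    {"gripper":-0.3,"offset":[-0.276,0.6,0.44],"delta_rot":[0,0,-0.006]},
    {"gripper":-0.3,"offset":[-0.276,0.6,0.44],"delta_rot":[0,0,-0.006]}
  ]
}}

```text
t: 24.55
tool_pos: [476.1, -147.4, 28.7]
tool_rot: [0.995, -0.099, -0.003, -0.001]
ft_force: [-0.7, 0.2, -1.3]
opening: 61.3
finger_force: 44.9
```

```bash
python3 - <<'E'
from h import *
go((475.7,-150,8),-.201+np.pi/2)
c,im=shot("wrist","w8")
go((475.7,-150,8),-.201+np.pi/2)
E
```

```text
off [0.0008 0.0108 0.0826] rot [-0.004  0.012  0.006] tcp [ 476.1 -147.4   28.7] q6 1.23
off [-0.0055  0.0093  0.0891] rot [-0.002  0.006  0.006] tcp [ 477.6 -148.    30.3] q6 1.23
```

{"name": "jog_arm", "arguments": {
  "plan": [
    {"gripper":-0.3,"offset":[-0.005,0.007,0.03],"delta_rot":[0,0,0.004]},
    {"gripper":-0.3,"offset":[-0.005,0.007,0.06],"delta_rot":[0,0,0.004]},
    {"gripper":-0.3,"offset":[-0.005,0.007,0.08],"delta_rot":[0,0,0.004]},
    {"gripper":-0.3,"offset":[-0.005,0.007,0.088],"delta_rot":[0,0,0.004]},
    {"gripper":-0.3,"offset":[-0.005,0.007,0.088],"delta_rot":[0,0,0.004]},
    {"gripper":-0.3,"offset":[-0.005,0.007,0.088],"delta_rot":[0,0,0.004]}
  ]
}}

```text
t: 25.2
tool_pos: [477.4, -150.1, 9.2]
tool_rot: [0.995, -0.1, 0.0, 0.0]
ft_force: [0.6, 0.5, -2.3]
opening: 61.3
finger_force: 45.1
```

```bash
python3 - <<'E'
from h import *
go((475.7,-150,6),-.201+np.pi/2)
E
```

```text
off [-0.0066  0.0007  0.0129] rot [ 0.    -0.     0.003] tcp [ 477.4 -150.1    9.2] q6 1.23
```

{"name": "jog_arm", "arguments": {
  "plan": [
    {"gripper":-0.3,"offset":[-0.006,0,0.005],"delta_rot":[0,0,0]},
    {"gripper":-0.3,"offset":[-0.006,0,0.009],"delta_rot":[0,0,0]},
    {"gripper":-0.3,"offset":[-0.006,0,0.013],"delta_rot":[0,0,0]},
    {"gripper":-0.3,"offset":[-0.006,0,0.016],"delta_rot":[0,0,0]},
    {"gripper":-0.3,"offset":[-0.006,0,0.016],"delta_rot":[0,0,0]}
  ]
}}

```text
t: 25.7
tool_pos: [475.7, -149.8, 5.8]
tool_rot: [0.995, -0.1, -0.0, -0.0]
ft_force: [-3.9, 1.7, 8.3]
opening: 60.9
finger_force: 46.3
```

{"name": "jog_arm", "arguments": {
  "plan": [
    {"gripper":0.7,"offset":[0,0,-0.004],"delta_rot":[0,0,0]},
    {"gripper":1,"offset":[0,0,-0.004],"delta_rot":[0,0,0]},
    {"gripper":1,"offset":[0,0,-0.004],"delta_rot":[0,0,0]},
    {"gripper":1,"offset":[0,0,-0.03],"delta_rot":[0,0,0]},
    {"gripper":1,"offset":[0,0,-0.15],"delta_rot":[0,0,0]},
    {"gripper":1,"offset":[0,0,-0.35],"delta_rot":[0,0,0]},
    {"gripper":1,"offset":[0,0,-0.55],"delta_rot":[0,0,0]},
    {"gripper":1,"offset":[0,0,-0.75],"delta_rot":[0,0,0]}
  ]
}}

```text
t: 26.5
tool_pos: [475.3, -149.5, 194.8]
tool_rot: [0.995, -0.1, -0.0, -0.0]
ft_force: [0.6, -0.7, 0.2]
opening: 85.8
finger_force: 0.0
```

{"name": "jog_arm", "arguments": {
  "plan": [
    {"gripper":1,"offset":[0.13,-0.16,0],"delta_rot":[0,0,0]},
    {"gripper":1,"offset":[0.26,-0.31,0],"delta_rot":[0,0,0]},
    {"gripper":1,"offset":[0.39,-0.46,0],"delta_rot":[0,0,0]},
    {"gripper":1,"offset":[0.5,-0.6,0],"delta_rot":[0,0,0]},
    {"gripper":1,"offset":[0.6,-0.7,0],"delta_rot":[0,0,0]},
    {"gripper":1,"offset":[0.6,-0.7,0],"delta_rot":[0,0,0]},
    {"gripper":1,"offset":[0.6,-0.7,0],"delta_rot":[0,0,0]}
  ]
}}

```text
t: 27.2
tool_pos: [657.3, -7.4, 192.2]
tool_rot: [0.995, -0.099, -0.001, 0.0]
ft_force: [0.7, 0.2, -0.0]
opening: 85.5
finger_force: 0.0
```

```bash
python3 - <<'E'
from h import *
c,im=shot("wrist","w9");t,ti=shot("top","t9")
go((681.5,15.3,2),-.201+np.pi/2)
print(proj(c,(681.5,15.3,24)),proj(c,(475,-150,32)),proj(c,(487,92,99)))
C=np.zeros((600,800,3),np.uint8)
def z(a,X,Y): C[Y:Y+a.shape[0],X:X+a.shape[1]]=a
z(im[:330],0,0)
z(cv2.resize(ti[180:255,330:400],None,fx=3.6,fy=3.6,interpolation=cv2.INTER_CUBIC),0,330)
z(cv2.resize(ti[180:245,205:305],None,fx=4,fy=4,interpolation=cv2.INTER_CUBIC),260,335)
cv2.imwrite("pics/c9.png",C)
E
```

```text
off [ 0.079  -0.1133  0.7619] rot [0.001 0.002 0.002] tcp [656.7  -8.5 192.5] q6 1.58
[297.13157336 164.92263098] [469.0023475  306.87127806] [259.32232984 378.50440397]
```

View pics/c9.png

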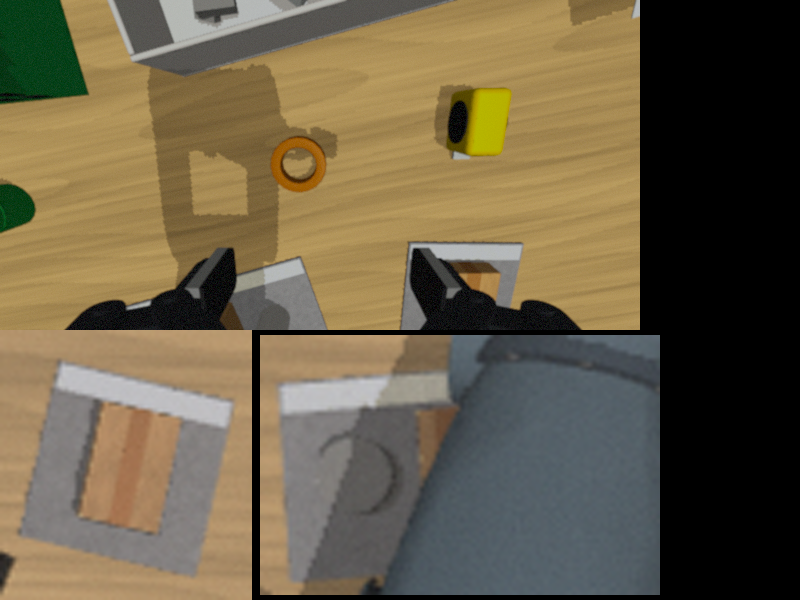

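The composite shows the flat carton in the middle of the short card, square to it. The roll is at wrist (298.5,164), against a prediction of (297,165). The tape measure at (487,122) hasn't been touched.

```bash
python3 - <<'E'
from h import *
c,_=load("w9");t,_=load("t9")
print(atz(c,(298.5,164),24))
fitrect(90,62,32,[(t,[(330+x/3.6-.4,180+(y-330)/3.6-.4) for x,y in [(105,402),(182,418),(158,533),(80,515)]])],[475,-150,-.2])
E
```

```text
[682.2  13.7  24. ]
[ 4.74500e+02 -1.50225e+02 -1.95000e-01] rms 0.88
[ 4.74500e+02 -1.50225e+02 -1.95000e-01] rms 0.88
```

{"name": "jog_arm", "arguments": {
  "plan": [
    {"gripper":1,"offset":[0.081,-0.11,0.1],"delta_rot":[0,0,0]},
    {"gripper":1,"offset":[0.081,-0.11,0.25],"delta_rot":[0,0,0]},
    {"gripper":1,"offset":[0.081,-0.11,0.4],"delta_rot":[0,0,0]},
    {"gripper":1,"offset":[0.081,-0.11,0.55],"delta_rot":[0,0,0]},
    {"gripper":1,"offset":[0.081,-0.11,0.66],"delta_rot":[0,0,0]},
    {"gripper":1,"offset":[0.081,-0.11,0.72],"delta_rot":[0,0,0]},
    {"gripper":1,"offset":[0.081,-0.11,0.755],"delta_rot":[0,0,0]},
    {"gripper":1,"offset":[0.081,-0.11,0.762],"delta_rot":[0,0,0]}
  ]
}}

```text
t: 28.1
tool_pos: [682.6, 14.3, 2.2]
tool_rot: [0.995, -0.1, -0.0, 0.0]
ft_force: [0.1, 0.2, -0.1]
opening: 85.4
finger_force: 0.0
```

{"name": "jog_arm", "arguments": {
  "plan": [
    {"gripper":0.35,"offset":[0,0,0],"delta_rot":[0,0,0]},
    {"gripper":0.35,"offset":[0,0,0],"delta_rot":[0,0,0]},
    {"gripper":0.2,"offset":[0,0,0],"delta_rot":[0,0,0]},
    {"gripper":0.2,"offset":[0,0,0],"delta_rot":[0,0,0]},
    {"gripper":0.2,"offset":[0,0,0],"delta_rot":[0,0,0]},
    {"gripper":0.2,"offset":[0,0,0],"delta_rot":[0,0,0]}
  ],
  "force": 35
}}

```text
t: 28.7
tool_pos: [684.4, 14.6, 4.5]
tool_rot: [0.995, -0.1, 0.002, 0.0]
ft_force: [-1.9, -0.8, 6.3]
opening: 59.0
finger_force: 38.0
```

{"name": "jog_arm", "arguments": {
  "plan": [
    {"gripper":-0.3,"offset":[0,0,-0.05],"delta_rot":[0,0,0]},
    {"gripper":-0.3,"offset":[0,0,-0.2],"delta_rot":[0,0,0]},
    {"gripper":-0.3,"offset":[-0.05,0.06,-0.36],"delta_rot":[0,0,0]},
    {"gripper":-0.3,"offset":[-0.17,0.2,-0.45],"delta_rot":[0,0,0]},
    {"gripper":-0.3,"offset":[-0.3,0.35,-0.45],"delta_rot":[0,0,0]},
    {"gripper":-0.3,"offset":[-0.43,0.5,-0.45],"delta_rot":[0,0,0]},
    {"gripper":-0.3,"offset":[-0.56,0.66,-0.45],"delta_rot":[0,0,0]},
    {"gripper":-0.3,"offset":[-0.66,0.78,-0.45],"delta_rot":[0,0,0]}
  ]
}}

```text
t: 29.5
tool_pos: [480.6, -144.6, 115.6]
tool_rot: [0.995, -0.1, 0.0, 0.0]
ft_force: [0.9, -1.0, -1.3]
opening: 58.9
finger_force: 38.2
```

{"name": "jog_arm", "arguments": {
  "plan": [
    {"gripper":-0.3,"offset":[-0.03,0.03,0],"delta_rot":[0,0,0]},
    {"gripper":-0.3,"offset":[-0.03,0.03,0.1],"delta_rot":[0,0,0]},
    {"gripper":-0.3,"offset":[-0.03,0.03,0.2],"delta_rot":[0,0,0]},
    {"gripper":-0.3,"offset":[-0.03,0.03,0.25],"delta_rot":[0,0,0]},
    {"gripper":-0.3,"offset":[-0.03,0.03,0.25],"delta_rot":[0,0,0]},
    {"gripper":-0.3,"offset":[-0.03,0.03,0.25],"delta_rot":[0,0,0]}
  ]
}}

```text
t: 30.1
tool_pos: [474.1, -149.3, 52.7]
tool_rot: [0.995, -0.099, 0.0, 0.0]
ft_force: [-0.3, -0.7, -1.3]
opening: 59.1
finger_force: 38.2
```

```bash
python3 - <<'E'
from h import *
c,im=shot("wrist","w10")
go((475,-150.1,38),-.198+np.pi/2); s=readout.state()
hs=cv2.cvtColor(im,cv2.COLOR_BGR2HSV); print(s["opening"])
m=((hs[...,0]<18)&(hs[...,1]>200)&(hs[...,2]>110)).astype(np.uint8); n,l,st,ce=cv2.connectedComponentsWithStats(m)
for k in range(1,n):
    if st[k,4]>300: print(st[k],ce[k].round())
E
```

```text
off [0.0022 0.0019 0.0605] rot [ 0.001 -0.003 -0.002] tcp [ 474.5 -149.5   53.1] q6 1.23
58.6268946588523
[ 261  218  125  111 4696] [320. 274.]
```

```bash
python3 - <<'E'
from h import *
c,im=load("w10"); print(atz(c,(323.5,273.5),72.6), [proj(c,(474.5+30*np.cos(a),-149.5+30*np.sin(a),72.6)).round(1) for a in (-.2,1.37,2.94,4.51)])
C=np.zeros((600,800,3),np.uint8); C[:480,:600]=cv2.resize(im[190:350,220:420],None,fx=3,fy=3,interpolation=cv2.INTER_CUBIC); cv2.imwrite("pics/c10.png",C)
E
```

```text
[ 473.1 -149.9   72.6] [array([322. , 210.2]), array([258.1, 270.8]), array([321.9, 324.9]), array([385.9, 271.2])]
```

View pics/c10.png

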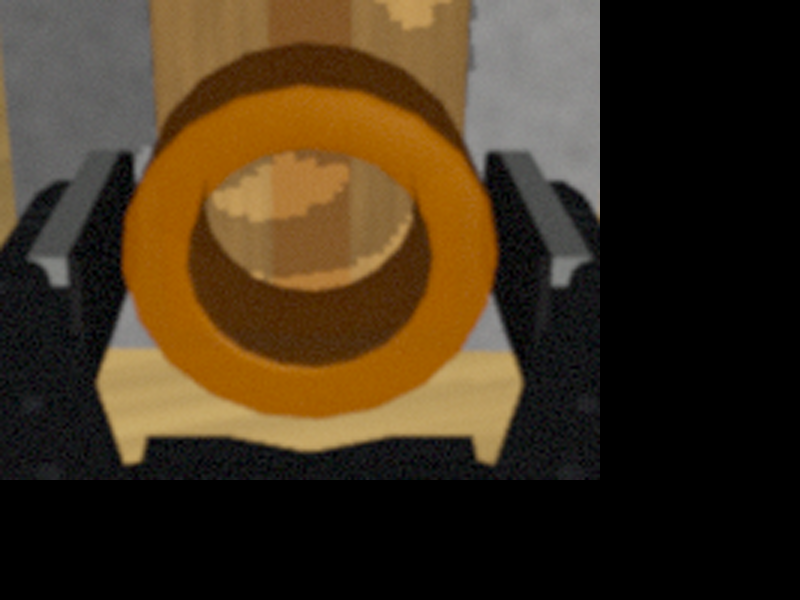

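The roll is held level above the flat carton, with its centre about 2 mm nearer than the TCP. I'll correct for that and lower it.

{"name": "jog_arm", "arguments": {
  "plan": [
    {"gripper":-0.3,"offset":[0.01,0.001,0.03],"delta_rot":[0,0,0]},
    {"gripper":-0.3,"offset":[0.01,0.001,0.05],"delta_rot":[0,0,0]},
    {"gripper":-0.3,"offset":[0.01,0.001,0.06],"delta_rot":[0,0,0]},
    {"gripper":-0.3,"offset":[0.01,0.001,0.064],"delta_rot":[0,0,0]},
    {"gripper":-0.3,"offset":[0.01,0.001,0.066],"delta_rot":[0,0,0]},
    {"gripper":-0.3,"offset":[0.01,0.001,0.066],"delta_rot":[0,0,0]}
  ]
}}

```text
t: 30.75
tool_pos: [475.9, -150.0, 36.4]
tool_rot: [0.995, -0.1, -0.0, -0.0]
ft_force: [-3.9, 2.8, 9.2]
opening: 59.2
finger_force: 39.1
```

{"name": "jog_arm", "arguments": {
  "plan": [
    {"gripper":0.7,"offset":[0,0,-0.002],"delta_rot":[0,0,0]},
    {"gripper":1,"offset":[0,0,-0.002],"delta_rot":[0,0,0]},
    {"gripper":1,"offset":[0,0,-0.002],"delta_rot":[0,0,0]},
    {"gripper":1,"offset":[0,0,-0.03],"delta_rot":[0,0,0]},
    {"gripper":1,"offset":[0,0,-0.15],"delta_rot":[0,0,0]},
    {"gripper":1,"offset":[0,0,-0.35],"delta_rot":[0,0,0]},
    {"gripper":1,"offset":[0,0,-0.55],"delta_rot":[0,0,0]},
    {"gripper":1,"offset":[0,0,-0.75],"delta_rot":[0,0,0]}
  ]
}}

```text
t: 31.55
tool_pos: [475.5, -149.9, 225.4]
tool_rot: [0.995, -0.1, 0.0, -0.0]
ft_force: [0.6, -0.0, -0.9]
opening: 85.2
finger_force: 0.0
```

{"name": "jog_arm", "arguments": {
  "plan": [
    {"gripper":1,"offset":[-0.1,0.17,0],"delta_rot":[0,0,0]},
    {"gripper":1,"offset":[-0.2,0.34,0],"delta_rot":[0,0,0]},
    {"gripper":1,"offset":[-0.3,0.51,0],"delta_rot":[0,0,0]},
    {"gripper":1,"offset":[-0.4,0.68,0],"delta_rot":[0,0,0]},
    {"gripper":1,"offset":[-0.45,0.85,0],"delta_rot":[0,0,0]},
    {"gripper":1,"offset":[-0.45,0.98,0],"delta_rot":[0,0,0]},
    {"gripper":1,"offset":[-0.45,0.98,0],"delta_rot":[0,0,0]}
  ]
}}

```text
t: 32.25
tool_pos: [315.6, -371.5, 223.8]
tool_rot: [0.995, -0.102, 0.0, 0.001]
ft_force: [0.1, 0.2, 0.9]
opening: 85.4
finger_force: 0.0
```

```bash
python3 - <<'E'
from h import *
t,ti=shot("top","t11");s,si=shot("side","s11");print(readout.state()["tool_pos"],readout.state()["t"])
C=np.zeros((600,800,3),np.uint8)
C[:325,:500]=cv2.resize(ti[180:245,205:305],None,fx=5,fy=5,interpolation=cv2.INTER_CUBIC)
C[:300,500:800]=cv2.resize(ti[185:245,335:395],None,fx=5,fy=5,interpolation=cv2.INTER_CUBIC)
C[330:600,:540]=cv2.resize(si[150:285,180:450],None,fx=2,fy=2,interpolation=cv2.INTER_CUBIC)
C[330:600,540:800]=cv2.resize(ti[110:200,140:227],(260,270))
cv2.imwrite("pics/c11.png",C)
E
```

```text
[ 316.64150931 -368.0749931   223.12582235] 32.35
```

View pics/c11.png

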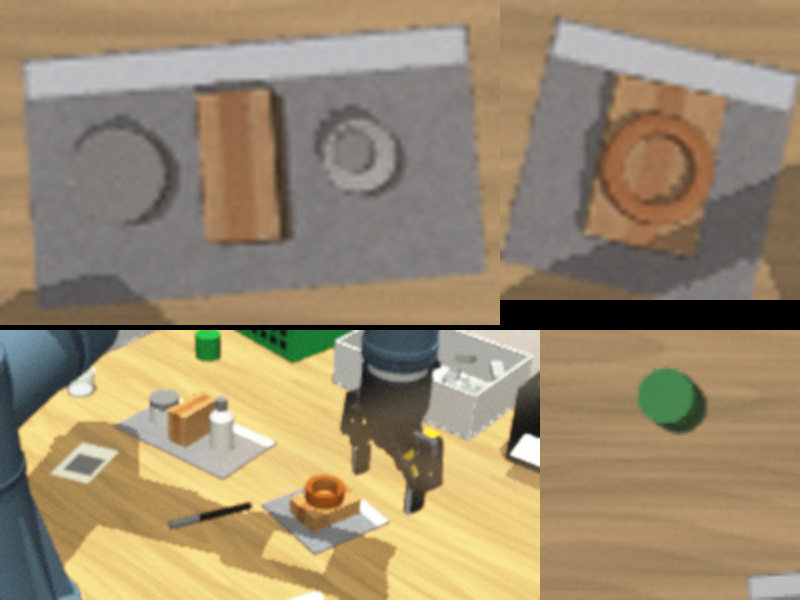

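```bash
python3 - <<'E'
from h import *
t,ti=load("t11")
a=lambda x,y,z:atz(t,(205+(x+.5)/5-.5,180+(y+.5)/5-.5),z)
b=lambda x,y,z:atz(t,(335+(x-500+.5)/5-.5,185+(y+.5)/5-.5),z)
fitrect(80,40,64,[(t,[(205+x/5-.4,180+y/5-.4) for x,y in [(197,90),(270,88),(280,240),(205,243)]])],[480,156,.1])
for n,P,C,y in (("jar",a(118,172,54),(482.2,156,.104),0),("carton",a(238,165,64),(482.2,156,.104),0),("cap",a(352,148,99),(482.2,156,.104),0),("shoulder",a(361,153,66),(482.2,156,.104),0),("roll",b(657,166,56),(475.3,-150,-.201),0),("flatFL..",(b(612,72,32)+b(728,98,32)+b(697,255,32)+b(585,233,32))/4,(475.3,-150,-.201),0)):
    d=P[:2]-np.array(C[:2]);c,s=np.cos(C[2]),np.sin(C[2]);print(n,P,"card",(c*d[0]+s*d[1]).round(1),(-s*d[0]+c*d[1]).round(1))
E
```

```text
[4.7990e+02 1.5685e+02 8.5000e-02] rms 0.83
[4.7990e+02 1.5685e+02 8.5000e-02] rms 0.83
jar [475.2 222.8  54. ] card -0.0 67.2
carton [479.9 156.8  64. ] card -2.2 1.0
cap [488.4  92.6  99. ] card -0.4 -63.7
shoulder [487.6  91.   66. ] card -1.4 -65.2
roll [ 472.9 -148.2   56. ] card -2.7 1.3
flatFL.. [ 474.9  -149.25   32.  ] card -0.5 0.7
```

```bash
python3 - <<'E'
from h import *
for n in ("w5","w6","w7","w9"):
    c,im=load(n); print(n,[proj(c,X).round(1) for X in ((473,227,54),(480,156.7,64),(487,92,99))])
c,im=load("w7"); p=proj(c,(477,180,54)); x0=int(np.clip(p[0]-100,0,440)); y0=int(np.clip(p[1]-75,0,250)); print(x0,y0)
cv2.imwrite("pics/c12.png",cv2.resize(cv2.convertScaleAbs(im[y0:y0+150,x0:x0+200],alpha=1.4),None,fx=4,fy=4,interpolation=cv2.INTER_CUBIC))
E
```

```text
w5 [array([ 272.7, -525.9]), array([ 274.5, -389.1]), array([ 270.7, -325.5])]
w6 [array([324.8,  21.8]), array([323.9, 117.6]), array([324. , 208.6])]
w7 [array([211.2, 250.4]), array([266.6, 274.7]), array([318.2, 311.3])]
w9 [array([161.2, 372.6]), array([212.6, 365.7]), array([259.3, 378.5])]
149 189
```

The checks so far:
- **Tall carton, bottle, flat carton and roll:** within about 3 mm of target.
- **Jar:** it reads about 20 mm clear of the carton instead of 25.

I'll go back for a closer measurement of the jar and mend it.

{"name": "jog_arm", "arguments": {
  "plan": [
    {"gripper":1,"offset":[0.02,-0.18,-0.02],"delta_rot":[0,0,-0.2]},
    {"gripper":1,"offset":[0.04,-0.36,-0.06],"delta_rot":[0,0,-0.4]},
    {"gripper":1,"offset":[0.06,-0.54,-0.08],"delta_rot":[0,0,-0.6]},
    {"gripper":1,"offset":[0.08,-0.72,-0.08],"delta_rot":[0,0,-0.8]},
    {"gripper":1,"offset":[0.1,-0.9,-0.08],"delta_rot":[0,0,-1]},
    {"gripper":1,"offset":[0.118,-1,-0.08],"delta_rot":[0,0,-1]}
  ]
}}

```text
t: 32.95
tool_pos: [395.6, -124.3, 243.2]
tool_rot: [0.988, 0.153, 0.0, -0.0]
ft_force: [0.3, 0.2, -0.2]
opening: 85.2
finger_force: 0.0
```

{"name": "jog_arm", "arguments": {
  "plan": [
    {"gripper":1,"offset":[0.1,-0.15,0],"delta_rot":[0,0,-0.2]},
    {"gripper":1,"offset":[0.2,-0.3,0],"delta_rot":[0,0,-0.4]},
    {"gripper":1,"offset":[0.3,-0.45,0],"delta_rot":[0,0,-0.6]},
    {"gripper":1,"offset":[0.4,-0.6,0],"delta_rot":[0,0,-0.8]},
    {"gripper":1,"offset":[0.5,-0.75,0],"delta_rot":[0,0,-1]},
    {"gripper":1,"offset":[0.537,-0.8,0],"delta_rot":[0,0,-1]}
  ]
}}

```text
t: 33.55
tool_pos: [463.9, 107.0, 243.3]
tool_rot: [0.919, 0.393, 0.0, -0.001]
ft_force: [0.1, -1.0, 0.1]
opening: 85.6
finger_force: 0.0
```

{"name": "jog_arm", "arguments": {
  "plan": [
    {"gripper":1,"offset":[0.1,-0.07,0],"delta_rot":[0,0,-0.3]},
    {"gripper":1,"offset":[0.165,-0.117,0],"delta_rot":[0,0,-0.6]},
    {"gripper":1,"offset":[0.165,-0.117,0],"delta_rot":[0,0,-0.9]},
    {"gripper":1,"offset":[0.165,-0.117,0],"delta_rot":[0,0,-1]},
    {"gripper":1,"offset":[0.165,-0.117,0],"delta_rot":[0,0,-1]}
  ]
}}

```text
t: 34.05
tool_pos: [471.2, 153.5, 243.1]
tool_rot: [0.795, 0.606, -0.0, -0.0]
ft_force: [0.5, -0.9, 0.2]
opening: 85.6
finger_force: 0.0
```

{"name": "jog_arm", "arguments": {
  "plan": [
    {"gripper":1,"offset":[0,0,0],"delta_rot":[0,0,-0.3]},
    {"gripper":1,"offset":[0,0,0],"delta_rot":[0,0,-0.6]},
    {"gripper":1,"offset":[0,0,0],"delta_rot":[0,0,-0.75]},
    {"gripper":1,"offset":[0,0,0],"delta_rot":[0,0,-0.75]},
    {"gripper":1,"offset":[0,0,0],"delta_rot":[0,0,-0.75]}
  ]
}}

```text
t: 34.55
tool_pos: [472.0, 152.4, 243.2]
tool_rot: [0.67, 0.742, 0.0, -0.0]
ft_force: [0.3, -0.9, -0.4]
opening: 85.5
finger_force: 0.0
```

```bash
python3 - <<'E'
from h import *
c,im=shot("wrist","w12"); s=readout.state(); print(s["tool_pos"],s["tool_rot"],s["joint_pos"][5])
for X in ((474,225,54),(480,156.7,64),(487,92,99)): print(proj(c,X).round(1))
p=proj(c,(477,190,54)).astype(int); x0=int(np.clip(p[0]-90,0,440)); y0=int(np.clip(p[1]-75,0,250)); print(x0,y0)
cv2.imwrite("pics/c12.png",cv2.resize(cv2.convertScaleAbs(im[y0:y0+150,x0:x0+180],alpha=1.4),None,fx=4,fy=4,interpolation=cv2.INTER_CUBIC))
E
```

```text
[472.04649037 152.30057452 243.13483082] [ 6.70040763e-01  7.42324305e-01  1.39165282e-05 -3.95539431e-05] -0.030028364273802285
[330.7 112.4]
[329.6 176.4]
[330.3 243.3]
239 70
```

View pics/c12.png

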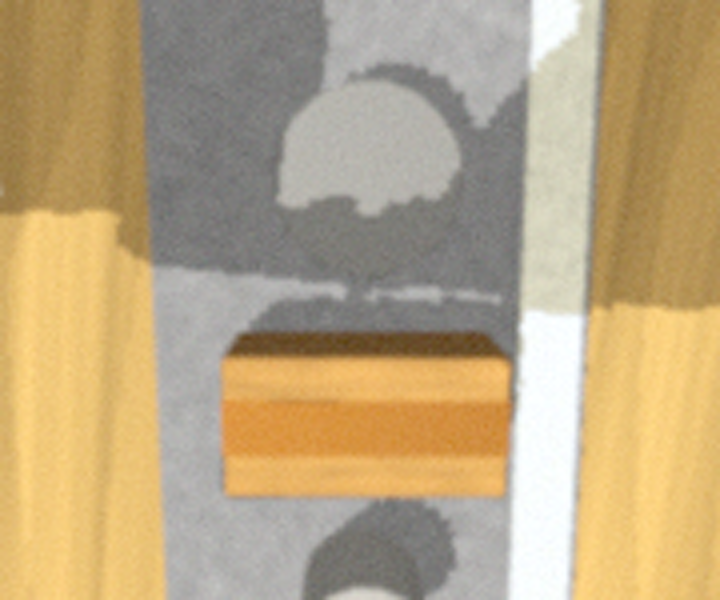

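In the close view, the jar's lid centre is at crop (369,172) and the carton's top at (365,426). That puts them 68 mm apart, or about 22 mm clear, and well in line. The bottle side is about 26 mm clear. Both are close to the 25 mm asked, so I'll leave them and hand in.

```bash
python3 -c "
from station import order
print(order.hand_in())"
```

```text
the job is handed in; nothing more can be done
None
```

Both orders are laid out and handed in at about 35 s, with the carton, jar and bottle in line on the long card (about 22 mm clear to the jar, 26 mm to the bottle, against 25 mm asked) and the roll centred to about 3 mm on the flat carton on the short card; no verdict came back.

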